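# Stand a clamped handlebar stem upright in the yoke vice

### The job

The handlebar stem held in the small yoke vice leans over; its faceplate bolts must face straight up to be worked on. Back the vice screw off just enough to free the stem, half a turn at the most, turn the stem in the jaws until its extension stands straight up, never forcing it, and without shifting it lengthwise tighten the screw again by feel until it is firm but not so hard that the thin quill is crushed. Leave the other things on the bench alone.

Things in the scene. Friction and masses are not known exactly. Their poses are not given: they have to be found in the camera images.
- vice: Grey cast yoke vice bolted to the bench. Origin: base centre on the bench, on the screw's axis; z up, y along the clamped quill to the stem's head, x across the yoke, away from the robot at yaw 0. Base 150 (x) x 110 (y) x 14 mm; yoke legs at x +-32..50, y +-13 mm; beam top 174 mm high, boss 184 mm. Lower jaw: a V, y +-40 mm, holding the quill's axis 85 mm above the bench.
- upper_jaw: Dark steel upper jaw, 60 x 80 x 20 mm, sliding up and down between the yoke legs. Origin: centre of its lower face, 96 mm above the bench at first touch on the quill. The coarse right-hand screw moves it 8 mm per turn: clockwise from above presses it down, counterclockwise lifts it. It starts clamped by an unknown amount, 0.55 to 1.1 rad of screw past first touch.
- bar_end_a (a point): Point on the level steel tommy bar through the screw's 27 mm head, 55 mm from the screw's axis, 216 mm above the bench. Bar 10 mm thick, 141 mm long over its 15 mm ball ends, centred on the screw, does not slide. The screw stays where it is left. Running free takes 0.30 N m: 5.5 N pushed square here. Once the jaw bears on the quill this rises, by about 0.2 N m (4 N here) over the first rad.
- bar_end_b (a point): The same point at the bar's other end, 110 mm from bar_end_a. Feel of the last of the tightening: firm is about 9.5 N (0.52 N m) pushed square here or at bar_end_a while it still moves; under 8 N (0.44 N m) the stem is not safe; from 11 N (0.62 N m) the thin quill is crushed.
- stem: Bright alloy L-shaped quill stem, 0.6 kg. Origin on the quill's axis, mid-vice; z along the quill to the head; x along the extension: straight up when done, at first 0.5 to 0.9 rad off, towards the vice's +x. Quill 22 mm thick, z -111..119 mm; extension 25 mm thick at z 100 mm; eye with four-bolt faceplate at x 56..100, y +-23, z 71..129 mm. Slack, it turns with 1 to 4 N at the eye and stays put.
- stem_eye (a point): Centre of the stem's handlebar eye: 78 mm along x and 100 mm along z from the stem's origin. Push it with no more than 15 N: if it will not turn, the screw is not slack yet.
- spanner: Steel open-ended spanner, 190 mm, lying on the bench beside the vice on the robot's side; bystander. Origin at its middle, underside.
- chainring: Steel chainring, 118 mm across, lying flat on the bench off the head end of the stem; bystander. Origin at its centre, underside.
- hammer: Hammer, 270 mm, lying on the bench to the right; bystander.
- pedal: Alloy pedal, 92 x 82 x 22 mm, lying on the bench beyond the vice; bystander.
- grease_jar: Grey jar with a steel lid, 72 mm across, 75 mm high, beyond the vice; bystander.
- oil_bottle: White plastic bottle, 56 mm across, 160 mm high, to the right; bystander.
- hub: Alloy wheel hub standing on end, 56 mm across, 102 mm high, to the left; bystander.

How it is judged:
By the outcome, as a careful person would: the job done as asked, in the order asked, and still so for the second after the job is handed in, with the robot touching nothing.
It also fails if it takes over 70 s, if anything falls off the work surface, if the arm or the gripper's body presses on something with over 40 N, if the wrist force passes 120 N, or if a joint passes its speed limit or range.

### The arm

A 6-joint arm with a two-finger parallel gripper is mounted at the origin on the work surface. World frame = base frame: x ahead of the robot, y to its left, z up, the work surface at z = 0. Lengths are in m, angles in rad, forces in N, time in s.
With the tool pointing down it reaches from about 0.3 to 0.95 m from the base axis. Payload 3.1 kg.
Tool frame: the origin (TCP) lies at the very end of the fingers, on their centre line; the grasp point (between the pads) lies 19 mm behind it; x points along the fingers, y is the direction in which the jaws open and shut, and the axes are right-handed (so a half turn about x gives the same grasp; the last joint's range is limited). The gripper opens to 85 mm and grips with 20 to 120 N. Pads are 22 mm wide; open, the fingers measure 114 mm over their backs; the gripper's body (76 mm by 85 mm) begins 54 mm behind the grasp point. The pads swing forward as they close: fully open they stand 13 mm farther back than shut.
Start: joints at [-1.192, 0.308, 1.634, -0, 1.2, -0.07], TCP at [0.271, -0.563, 0.231] pointing down, gripper open.
Joint ranges: [-3.06, 3.06], [-0.79, 1.96], [0.05, 2.63], [-1.19, 4.34], [0.05, 2.64], [-2.94, 2.94]. Speed limits (rad/s): [2.79, 2.79, 3.14, 3.14, 3.14, 3.14].

### API

Orientations are given as [roll, pitch, yaw] about the fixed x, y, z axes, in that order (R = Rz(yaw) Ry(pitch) Rx(roll)).
In Python, from bench import read_state, vision, bot, finder gives the robot as it stands. The module is installed in compiled form; this text tells all that it offers.
- The arm moves only by the tool jog_arm, never from a script. Its argument "targets" is one flat list of numbers, 7 for each row, row after row: the shift along the tool's x, y, z in mm, then the turn, a rotation vector about the tool's x, y, z in rad, then the opening in per cent of the stroke, from 0 (shut) to 100 (fully open). A call has 1 to 10 rows; each row shifts and turns the pose as measured when the row begins, along the tool's axes as they then stand; what a row does not reach is not made up. A row lasts 1/8 s, in which the tool goes at most 62.5 mm and 10.7 degrees, less where a joint would pass 70% of its speed; a pose out of reach is approached as far as the arm can. A call with a gripper value outside its range is refused whole. The fingers move at their own pace and stop on an object; "newtons" is the grip in N (left out, the last holds). Time passes only in rows, so rows that do not move let the fingers close. It gives the time, the measured TCP pose, the force and the opening at its end, in the units of the state.
- read_state(): the state, without advancing time (a new reading comes with each control period).
- vision.get_image(name): name is "scene" or "top" or "wrist"; returns the picture (400x640x3 uint8, blue, green, red); there is no depth.
- vision.camera_model(name): a dict with "fx", "fy", "cx", "cy" (pixels), "T" (4x4, takes a point from camera to world coordinates); the wrist camera has in their place "hand_eye" (4x4, takes a point from camera to tool coordinates, whose origin is the TCP and whose axes are the tool frame's). Camera axes: x right, y down, z forward; pixel columns grow to the right and rows downward; lengths in m; the calibration is good to about 2 mm. A picture is of the moment at which its call begins: read the wrist's pose just before it. camera_model takes no time and is no camera call.
- bot.hand_in(): hands the job in, once; it reports no verdict.
Trained networks look in the newest picture that a camera, given by its name, has taken for a name from the list of things; names that differ only in an ending like _2 or _b are one class to them, and where a whole thing is asked for, a point or a joint stands for the part that bears it (a point fixed in the world has none). Each returns a list of dicts, best first, with "score" (0 to 1); they miss things now and then, are a little off and sometimes report something else, mostly with a low value. They report only what shows in the picture. A call takes as long as a camera call.
- finder.recognise(camera, query): "xyz" ([x, y, z] in m, in world coordinates, good to about 4 mm: the middle of the surface that is visible of it).
- finder.place_of(camera, query): "xyz" ([x, y, z] in m, in world coordinates, good to about 4 mm: a listed point, or the origin of a listed thing).
The state is a dict: "clock": time; "joint_pos": joint angles; "joint_vel": joint speeds; "joint_torque": joint torques, N m; "position": TCP position; "tool_rot": TCP orientation; "force": force on the tool from outside, world axes, zero at the start; "torque": the same for the moment, N m; "finger_gap": finger opening in m.
Only numpy, scipy, OpenCV 4.12 (cv2) and the standard library are available. Lean on these libraries where they do the work, as an engineer would, in place of code of your own. Each camera call takes 0.05 s, during which the arm holds its last target.

## Working session

There is one attempt and no reset: what is moved stays moved. The work goes in short steps, Python scripts to look and compute and a tool call to move; the robot and the scene stay as the last step left them, time stands still between calls to the robot, and variables do not carry over. Pictures are saved under pics/ and viewed, and the job is handed in when it is done.

Besides the shell and the picture viewer there is one more tool, called by a JSON object that holds its "fn" and its "kwargs", one argument or row to a line. jog_arm: Moves the arm, as the interface text tells. Its arguments: {"type":"object","properties":{"targets":{"type":"array"},"newtons":{"type":"number"}},"required":["targets"]}

```bash
mkdir -p pics
python3 - <<'E'
from bench import read_state, vision, bot, finder
import cv2
s=read_state(); print(s)
for c in ["scene","top"]:
    im=vision.get_image(c); cv2.imwrite(f"pics/{c}0.png",im)
    m=vision.camera_model(c); print(c,m["fx"],m["cx"],m["cy"],m["T"])
    for q in ["vice","upper_jaw","bar_end_a","stem","stem_eye","spanner","chainring"]:
        r=finder.place_of(c,q); print(q,[(d["xyz"],d["score"]) for d in r[:3]])
E
```

```text
{'clock': 0.0, 'joint_pos': array([-1.19170092e+00,  3.09018540e-01,  1.63521316e+00,  2.57340879e-05,
        1.19970359e+00, -6.96929409e-02]), 'joint_vel': array([-0.00041473, -0.00018645, -0.00057458, -0.00223539, -0.00026882,
       -0.00089073]), 'joint_torque': array([-8.93395627e-04, -4.15255451e+01, -2.76661009e+01, -1.34451989e-04,
        1.03754655e-02,  6.55530627e-06]), 'position': array([ 0.27084705, -0.56233544,  0.23002598]), 'tool_rot': array([-1.65071692,  1.56845357,  1.93965472]), 'force': array([ 0.37439403, -0.6228662 , -0.1594916 ]), 'torque': array([-0.00729226,  0.04341969, -0.04988834]), 'finger_gap': 0.08533681554362711}
scene 397.22490409688254 320.2586401151549 194.51312594963937 [[-0.85881507  0.29892028 -0.41603287  1.14509919]
 [ 0.51222467  0.48852178 -0.70637976  0.99759664]
 [-0.00791012 -0.81975187 -0.57266421  0.92560874]
 [ 0.          0.          0.          1.        ]]
vice [([0.5162, 0.0188, -0.0027], 0.84)]
upper_jaw [([0.5142, 0.0158, 0.0983], 0.63)]
bar_end_a [([0.5051, 0.0722, 0.2163], 0.7), ([0.5168, -0.0367, 0.2161], 0.53)]
stem [([0.5134, 0.015, 0.087], 0.94)]
stem_eye [([0.6067, 0.0899, 0.1357], 0.77)]
spanner [([0.3854, 0.0304, 0.0021], 0.61)]
chainring [([0.6135, 0.2246, 0.003], 0.73)]
top 373.34282808884217 320.33547324173105 202.67897832860984 [[-0.01253857 -0.99853439  0.0526485   0.49580979]
 [-0.99984956  0.01315138  0.01130948  0.00692733]
 [-0.0119853  -0.05249877 -0.99854906  1.27559293]
 [ 0.          0.          0.          1.        ]]
vice [([0.5105, 0.0185, -0.0021], 0.69), ([0.4231, 0.4578, 0.0032], 0.19)]
upper_jaw [([0.5104, 0.0162, 0.0967], 0.62)]
bar_end_a [([0.5168, -0.0426, 0.2138], 0.49), ([0.5068, 0.0673, 0.2143], 0.46)]
stem [([0.5143, 0.016, 0.0811], 0.95)]
stem_eye [([0.6077, 0.0888, 0.1303], 0.92), ([0.5098, 0.0166, 0.0937], 0.19)]
spanner [([0.3813, 0.0295, -0.0048], 0.72)]
chainring [([0.6135, 0.2284, 0.0032], 0.63)]
```

View pics/scene0.png

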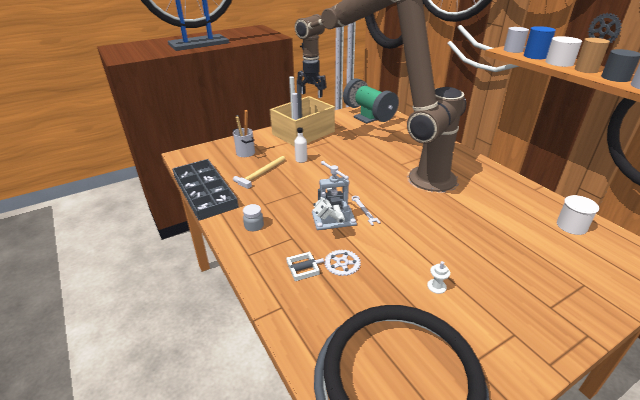

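View pics/top0.png

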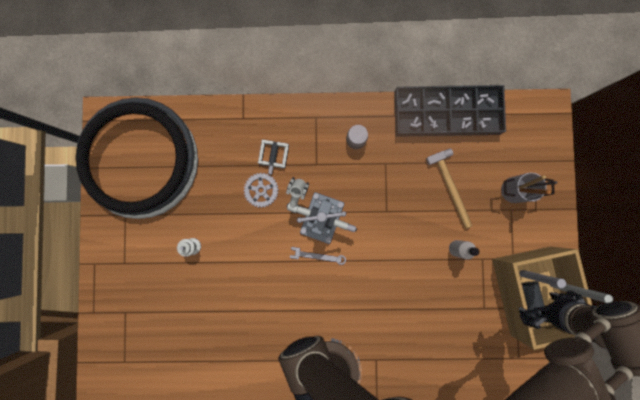

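```bash
cat > h.py <<'E'
import numpy as np, cv2
from scipy.spatial.transform import Rotation as Ro
from bench import read_state, vision, bot, finder
np.set_printoptions(precision=4,suppress=True)
def pose():
    s=read_state(); return np.array(s["position"]),Ro.from_euler('xyz',s["tool_rot"])
def down(psi):  # tool x = -z, tool y at world angle psi
    x=np.array([0,0,-1.]);y=np.array([np.cos(psi),np.sin(psi),0]);z=np.cross(x,y)
    return Ro.from_matrix(np.stack([x,y,z],1))
def plan(ways,g,start=None,vmm=55,wr=0.17):
    """ways: list of (p,R,[speed mm/row])"""
    p,R=start or pose(); out=[]
    for w in ways:
        P,Q=np.array(w[0]),w[1]; v=w[2] if len(w)>2 else vmm
        rv=(R.inv()*Q).as_rotvec(); n=max(1,int(np.ceil(max(np.linalg.norm(P-p)*1e3/v,np.linalg.norm(rv)/wr))))
        p0,R0=p,R
        for i in range(1,n+1):
            pt=p0+(P-p0)*i/n; Rt=R0*Ro.from_rotvec(rv*i/n)
            d=np.round(R.inv().apply(pt-p)*1e3,1); r=np.round((R.inv()*Rt).as_rotvec(),3)
            out.append([*d,*r,g]); p=p+R.apply(d/1e3); R=R*Ro.from_rotvec(r)
    for i in range(0,len(out),10):
        print("CALL",", ".join(", ".join(f"{v:g}" for v in r) for r in out[i:i+10]).replace("-0,","0,"))
    return p,R
def st():
    s=read_state(); print("t",round(s["clock"],2),"p",s["position"],"rot",s["tool_rot"],"F",s["force"],"T",s["torque"],"gap",round(s["finger_gap"],4))
E
python3 - <<'E'
from h import *
p,R=pose(); print(R.as_matrix()); 
print(vision.camera_model("wrist"))
y=R.as_matrix()[:,1]; print(np.arctan2(y[1],y[0]))
im=cv2.imread("pics/top0.png")
cv2.imwrite("pics/top0c.png",cv2.resize(im[150:280,250:400],None,fx=5,fy=4.5,interpolation=cv2.INTER_CUBIC))
E
```

```text
[[-0.      0.4339 -0.901 ]
 [-0.0001 -0.901  -0.4339]
 [-1.      0.0001  0.    ]]
{'fx': 299.4318734089986, 'fy': 299.4318734089986, 'cx': 319.3097124346854, 'cy': 202.05084132424022, 'hand_eye': array([[ 0.0002, -0.3256,  0.9455, -0.1422],
       [ 1.    , -0.0002, -0.0003,  0.0004],
       [ 0.0003,  0.9455,  0.3256, -0.083 ],
       [ 0.    ,  0.    ,  0.    ,  1.    ]])}
-1.1220039852997141
```

View pics/top0c.png

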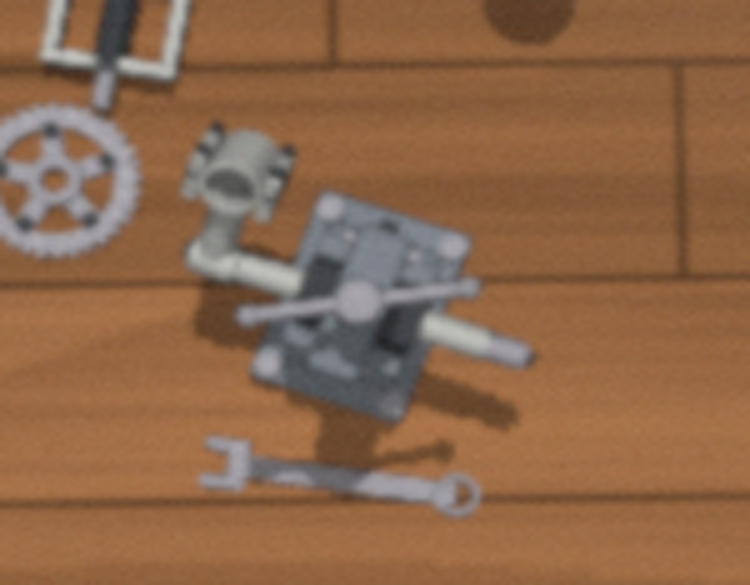

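Run:
```python
from h import *
p,R=pose()
plan([(p+[0,0,0.08],R),([0.507,0.10,0.31],down(0.10))],40)
```

```text
CALL -40, 0, 0, 0, 0, 0, 40, -40, 0, 0, 0, 0, 0, 40, 0.1, -38.1, -38.5, -0.094, 0, 0, 40, 0.1, -34.3, -41.9, -0.094, 0, 0, 40, 0.1, -30.2, -44.9, -0.094, 0, 0, 40, 0.1, -25.9, -47.5, -0.094, 0, 0, 40, 0.1, -21.3, -49.8, -0.094, 0, 0, 40, 0.1, -16.5, -51.6, -0.094, 0, 0, 40, 0.1, -11.7, -52.9, -0.094, 0, 0, 40, 0.1, -6.6, -53.7, -0.094, 0, 0, 40
CALL 0.1, -1.5, -54.1, -0.094, 0, 0, 40, 0.1, 3.6, -54, -0.094, 0, 0, 40, 0.1, 8.6, -53.5, -0.094, 0, 0, 40, 0.1, 13.6, -52.4, -0.094, 0, 0, 40, 0, 18.4, -50.9, -0.094, 0, 0, 40
```

{"fn": "jog_arm", "kwargs": {
  "targets": [-40,0,0,0,0,0,40,-40,0,0,0,0,0,40,0,-38,-38.5,-0.094,0,0,40,0,-34,-42,-0.094,0,0,40,0,-30,-45,-0.094,0,0,40,0,-26,-47.5,-0.094,0,0,40,0,-21,-50,-0.094,0,0,40,0,-16.5,-51.5,-0.094,0,0,40,0,-12,-53,-0.094,0,0,40,0,-6.5,-53.5,-0.094,0,0,40]
}}

```text
clock: 2.05
position: [0.4169, -0.1464, 0.3152]
tool_rot: [1.44, 1.563, -0.485]
force: [0.9, -0.5, 0.5]
finger_gap: 0.0343
```

{"fn": "jog_arm", "kwargs": {
  "targets": [0,-1.5,-54,-0.094,0,0,40,0,3.5,-54,-0.094,0,0,40,0,8.5,-53.5,-0.094,0,0,40,0,13.5,-52.5,-0.094,0,0,40,0,18.5,-51,-0.094,0,0,40,0,0,0,0,0,0,40]
}}

```text
clock: 2.8
position: [0.5042, 0.1229, 0.3171]
tool_rot: [1.142, 1.556, -0.291]
force: [-0.4, -0.3, -0.6]
finger_gap: 0.0345
```

```bash
cat >> h.py <<'E'
def wristT():
    p,R=pose(); T=np.eye(4);T[:3,:3]=R.as_matrix();T[:3,3]=p
    return T@vision.camera_model("wrist")["hand_eye"]
def look(name,qs=()):
    T=wristT(); im=vision.get_image("wrist"); cv2.imwrite(f"pics/{name}.png",im); np.save(f"pics/{name}.npy",T)
    for q in qs:
        for d in finder.place_of("wrist",q)[:3]: print(q,d["xyz"],d["score"])
def back(T,uv,z):
    m=vision.camera_model("wrist"); r=T[:3,:3]@np.array([(uv[0]-m["cx"])/m["fx"],(uv[1]-m["cy"])/m["fy"],1]); c=T[:3,3]
    return c+r*(z-c[2])/r[2]
def proj(T,P):
    m=vision.camera_model("wrist"); q=np.linalg.inv(T)@np.append(P,1); return np.array([m["cx"]+m["fx"]*q[0]/q[2],m["cy"]+m["fy"]*q[1]/q[2]])
E
python3 - <<'E'
from h import *
st()
look("w1",["bar_end_a","vice","stem","stem_eye","upper_jaw"])
E
```

```text
t 2.8 p [0.5042 0.1229 0.3171] rot [ 1.1419  1.5556 -0.2911] F [-0.4267 -0.3234 -0.6355] T [-0.0137  0.0201 -0.0134] gap 0.0345
bar_end_a [0.507, 0.0706, 0.2169] 0.82
bar_end_a [0.5186, -0.0382, 0.2163] 0.62
vice [0.512, 0.0139, 0.0008] 0.78
vice [0.5114, 0.0115, 0.0941] 0.56
stem_eye [0.6074, 0.088, 0.1328] 0.85
stem_eye [0.5087, 0.0704, 0.2158] 0.73
upper_jaw [0.5086, 0.0145, 0.0947] 0.63
```

View pics/w1.png

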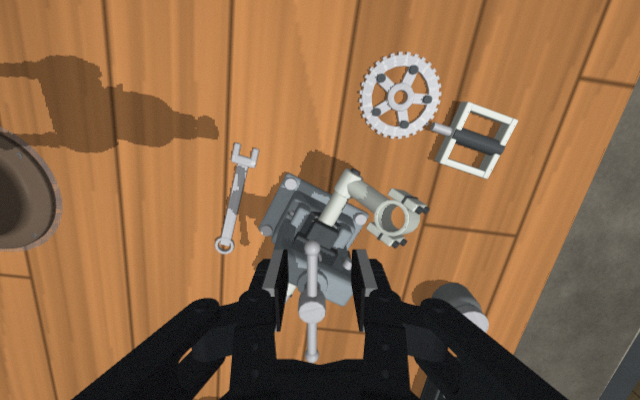

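Run:
```python
from h import *
im=cv2.imread("pics/w1.png"); cv2.imwrite("pics/w1c.png",cv2.resize(im[225:375,240:390],None,fx=4,fy=4,interpolation=cv2.INTER_CUBIC))
T=np.load("pics/w1.npy")
a=back(T,(312,248),.216);b=back(T,(311.5,357),.216);print(a,b,(a+b)/2,np.linalg.norm(a-b),np.arctan2(*(a-b)[[1,0]]))
```

```text
[0.5044 0.0772 0.216 ] [ 0.5204 -0.0499  0.216 ] [0.5124 0.0137 0.216 ] 0.12818748845566158 1.6962021009158064
```

View pics/w1c.png

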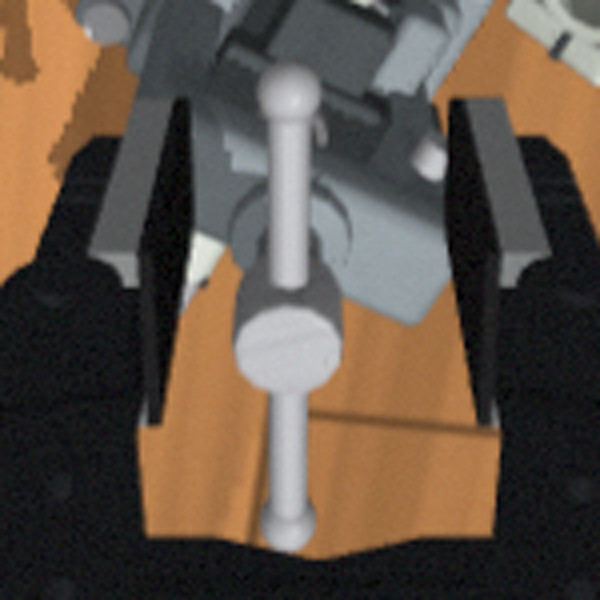

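Run:
```python
from h import *
T=np.load("pics/w1.npy")
for z in (.216,.23,.24,.25,.26): print(z,proj(T,[0.5124,.0137,z]))
psi=1.69-np.pi/2+.15
plan([([0.5069,.0573,.30],down(psi)),([0.5069,.0573,.250],down(psi)),([0.5069,.0573,.197],down(psi),30)],30)
```

```text
0.216 [311.7365 306.4122]
0.23 [311.5865 316.3008]
0.24 [311.4703 323.9553]
0.25 [311.3458 332.1632]
0.26 [311.2119 340.9866]
CALL 8.8, -2.4, 30.4, -0.07, 0.004, -0.006, 30, 8.6, -4.4, 30.2, -0.069, 0.004, -0.007, 30, 50, 0, -0.1, 0, 0, 0, 30, 26.5, 0, 0, 0, 0, 0, 30, 26.5, 0, 0, 0, 0, 0, 30
```

{"fn": "jog_arm", "kwargs": {
  "targets": [9,-2.5,30.5,-0.07,0.004,-0.006,30,8.5,-4.5,30,-0.07,0.004,-0.007,30,50,0,0,0,0,0,30,0,0,0,0,0,0,30]
}}

```text
clock: 3.6
position: [0.5068, 0.0506, 0.2504]
tool_rot: [1.038, 1.568, -0.267]
force: [-0.1, 0.7, 0.4]
finger_gap: 0.0259
```

Run:
```python
from h import *
st()
look("w2",["bar_end_a"])
psi=1.69-np.pi/2+.15
plan([([0.5069,.0573,.197],down(psi),30)],30)
```

```text
t 3.6 p [0.5068 0.0506 0.2504] rot [ 1.0377  1.5676 -0.2667] F [-0.1489  0.6874  0.4119] T [ 0.0113 -0.0028  0.0159] gap 0.0259
bar_end_a [0.5169, -0.0364, 0.2163] 0.85
bar_end_a [0.5106, 0.0679, 0.216] 0.84
CALL 29.3, -1.7, -3.6, -0.001, 0.002, -0.007, 30, 29.3, -1.5, -3.5, -0.001, 0.003, -0.007, 30
```

View pics/w2.png

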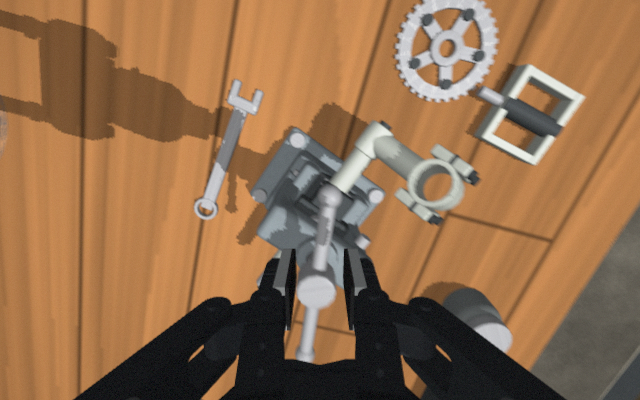

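Run:
```python
from h import *
T=np.load("pics/w2.npy")
a=back(T,(329,195),.216);b=back(T,(305.5,355),.216);print(a,b,(a+b)/2,np.linalg.norm(a-b),np.arctan2(*(a-b)[[1,0]]))
```

```text
[0.5046 0.0782 0.216 ] [ 0.5222 -0.0488  0.216 ] [0.5134 0.0147 0.216 ] 0.12823101767044087 1.7082233749657214
```

{"fn": "jog_arm", "kwargs": {
  "targets": [29.3,-1.7,-3.6,0,0.002,-0.007,30,24,-1.5,-3.5,0,0.003,-0.007,30,0,0,0,0,0,0,30]
}}

```text
clock: 4.08
position: [0.5133, 0.0575, 0.2103]
tool_rot: [1.364, 1.555, 0.06]
force: [-1.2, -0.0, -0.3]
finger_gap: 0.0257
```

Run:
```python
from h import *
st()
look("w3")
```

```text
t 4.08 p [0.5133 0.0575 0.2103] rot [1.3638 1.5554 0.0602] F [-1.1518 -0.0213 -0.2849] T [-0.0386  0.0174 -0.0054] gap 0.0257
```

View pics/w3.png

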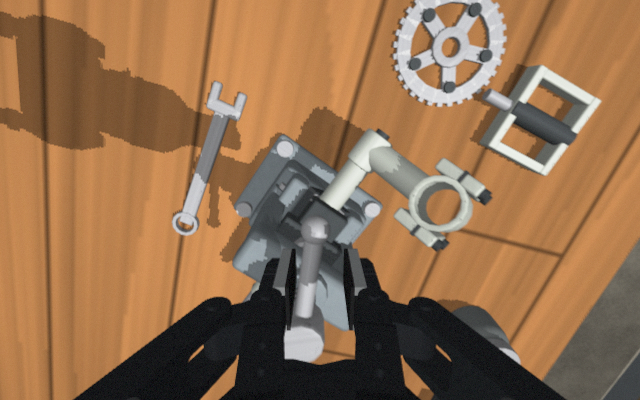

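Run:
```python
from h import *
st();
for i in range(3):
    vision.get_image("top"); st()
```

```text
t 4.12 p [0.5145 0.0575 0.2117] rot [1.3542 1.5526 0.0506] F [-1.6158  0.6306 -0.3183] T [-0.0278  0.2422 -0.0123] gap 0.0253
t 4.17 p [0.5143 0.0575 0.2118] rot [1.3538 1.5528 0.05  ] F [-0.4202 -0.2846 -0.1737] T [-0.0097  0.1449  0.0335] gap 0.0254
t 4.22 p [0.5143 0.0574 0.2117] rot [1.3536 1.5527 0.0498] F [-0.5753  0.2617 -0.1644] T [0.0482 0.0221 0.0102] gap 0.0254
t 4.28 p [0.5143 0.0574 0.2116] rot [1.3542 1.5526 0.0503] F [-0.9712 -0.3533  0.2424] T [0.0654 0.1205 0.0345] gap 0.0258
```

Run:
```python
from h import *
psi=1.70-np.pi/2+.12
plan([([0.5045,.0579,.2117],down(psi),10),([0.5045,.0579,.199],down(psi),7)],30)
```

```text
CALL -0.3, -9.3, -3.1, 0.018, 0.004, -0.018, 30, 6.3, 0, 0, 0, 0, 0, 30, 6.4, 0, 0, 0, 0, 0, 30
```

{"fn": "jog_arm", "kwargs": {
  "targets": [0,-9,-3,0.018,0.004,-0.018,30,6.5,0,0,0,0,0,30,6.5,0,0,0,0,0,30,0,0,0,0,0,0,30]
}}

```text
clock: 4.78
position: [0.5058, 0.0579, 0.1999]
tool_rot: [1.387, 1.567, 0.064]
force: [-0.2, -0.2, 0.3]
finger_gap: 0.0256
```

Run:
```python
from h import *
st()
for i in range(3):
    vision.get_image("top"); st()
```

```text
t 4.78 p [0.5058 0.0579 0.1999] rot [1.3867 1.5673 0.0636] F [-0.1866 -0.1618  0.3229] T [-0.0228 -0.0053 -0.0274] gap 0.0256
t 4.83 p [0.5061 0.058  0.2002] rot [1.3751 1.5667 0.052 ] F [ 0.1742 -0.383  -0.3299] T [-0.0262  0.0193 -0.0516] gap 0.0254
t 4.88 p [0.5062 0.058  0.2005] rot [1.388  1.5664 0.0649] F [-0.2139  0.2723  0.6321] T [-0.0158 -0.0093  0.0469] gap 0.0254
t 4.92 p [0.5064 0.0579 0.2007] rot [1.3755 1.566  0.0524] F [-0.364  -0.2184  0.4137] T [-0.0308  0.0225  0.0279] gap 0.0255
```

{"fn": "jog_arm", "kwargs": {
  "targets": [0,-3.5,0,0,0,0,30,0,-3,0.1,-0.06,0,0,30,0,-3,0.1,-0.07,0,0,30]
}}

```text
clock: 5.3
position: [0.4995, 0.0554, 0.2013]
tool_rot: [1.273, 1.559, 0.083]
force: [3.1, 1.3, -2.7]
finger_gap: 0.0252
```

{"fn": "jog_arm", "kwargs": {
  "targets": [0,-3.5,0.2,-0.08,0,0,30,0,-3.5,0.2,-0.08,0,0,30]
}}

```text
clock: 5.55
position: [0.4962, 0.053, 0.2019]
tool_rot: [1.199, 1.55, 0.173]
force: [3.3, 2.8, -2.9]
finger_gap: 0.0252
```

```bash
cat >> h.py <<'E'
C=np.array([.5129,.0143])
def pol():
    s=read_state(); d=s["position"][:2]-C; a=np.arctan2(d[1],d[0]); R=Ro.from_euler('xyz',s["tool_rot"]).as_matrix()
    psi=np.arctan2(R[1,1],R[0,1]); t=np.array([-np.sin(a),np.cos(a)])
    F=s["force"][:2]; pt=np.array([-np.sin(psi+0),np.cos(psi)])
    print(f"t {s['clock']:.2f} alpha {a:.3f} r {1e3*np.hypot(*d):.1f} z {s['position'][2]:.4f} psi+pi/2-alpha {(psi+np.pi/2-a+np.pi)%(2*np.pi)-np.pi:.3f} Ft {F@t:.2f} Fr {F@d/np.hypot(*d):.2f} Mz {s['torque'][2]:.3f} Tscrew {(d[0]*F[1]-d[1]*F[0])+s['torque'][2]:.3f} gap {s['finger_gap']:.4f}")
E
python3 -c "
from h import *
pol(); look('w4'); pol()"
```

```text
t 5.55 alpha 1.977 r 42.2 z 0.2019 psi+pi/2-alpha 0.139 Ft -4.18 Fr 1.24 Mz -0.070 Tscrew -0.246 gap 0.0252
t 5.60 alpha 1.986 r 42.2 z 0.2019 psi+pi/2-alpha 0.132 Ft -3.32 Fr 0.08 Mz -0.068 Tscrew -0.208 gap 0.0254
```

View pics/w4.png

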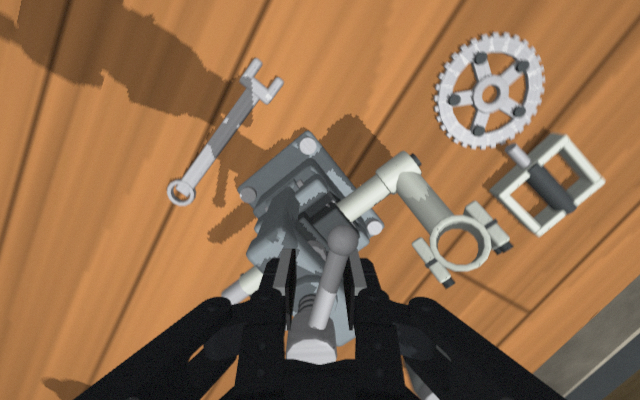

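{"fn": "jog_arm", "kwargs": {
  "targets": [0,-8,0,-0.04,0,0,30]
}}

```text
clock: 5.72
position: [0.4907, 0.0502, 0.2022]
tool_rot: [1.26, 1.546, 0.276]
force: [3.8, 5.5, -1.6]
finger_gap: 0.0255
```

```bash
python3 -c "
from h import *
pol()"
```

```text
t 5.72 alpha 2.126 r 42.2 z 0.2022 psi+pi/2-alpha 0.031 Ft -6.14 Fr 2.63 Mz -0.006 Tscrew -0.266 gap 0.0255
```

{"fn": "jog_arm", "kwargs": {
  "targets": [0,-9,0,-0.04,0,0,30,0,-9,0,-0.04,0,0,30]
}}

```text
clock: 5.98
position: [0.4789, 0.0433, 0.2026]
tool_rot: [1.325, 1.534, 0.419]
force: [6.5, 4.9, -6.3]
finger_gap: 0.0256
```

```bash
python3 -c "
from h import *
pol();st()"
```

```text
t 5.97 alpha 2.434 r 44.7 z 0.2026 psi+pi/2-alpha -0.199 Ft -7.96 Fr -1.78 Mz 0.135 Tscrew -0.221 gap 0.0256
t 5.97 p [0.4789 0.0433 0.2026] rot [1.3247 1.5345 0.4187] F [ 6.526   4.8974 -6.2935] T [ 0.917  -1.0409  0.1348] gap 0.0256
```

```bash
cat >> h.py <<'E'
def pol2():
    s=read_state(); R=Ro.from_euler('xyz',s["tool_rot"]).as_matrix(); ref=s["position"]-0.2*R[:,0]
    F,M=s["force"],s["torque"]; d=ref-np.array([*C,.216]); T=np.cross(d,F)+M
    pol(); print("   Tscrew2 %.3f  tilt %s"%(T[2],R[:2,0]))
E
python3 -c "
from h import *
pol2(); look('w5'); pol2()"
```

```text
t 5.97 alpha 2.434 r 44.7 z 0.2026 psi+pi/2-alpha -0.199 Ft -7.96 Fr -1.78 Mz 0.135 Tscrew -0.221 gap 0.0256
   Tscrew2 -0.234  tilt [0.0332 0.0148]
t 6.03 alpha 2.450 r 44.8 z 0.2026 psi+pi/2-alpha -0.213 Ft -6.90 Fr -0.83 Mz 0.070 Tscrew -0.239 gap 0.0255
   Tscrew2 -0.256  tilt [0.0328 0.0143]
```

View pics/w5.png

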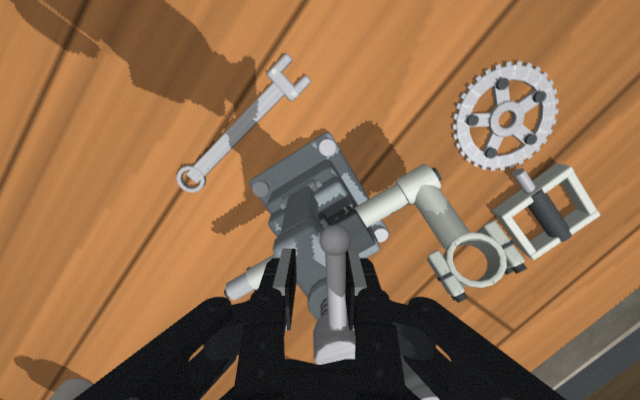

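```bash
cat >> h.py <<'E'
def barang(name,uv):
    T=np.load(f"pics/{name}.npy"); a=back(T,uv,.216)[:2]-C; print(name,"ball polar",np.arctan2(a[1],a[0]),np.hypot(*a))
E
python3 -c "
from h import *
barang('w3',(315,228)); barang('w4',(342,240)); barang('w5',(334,240))"
```

```text
w3 ball polar 1.7038141663921027 0.06503705381397015
w4 ball polar 1.8760898344399 0.06430542807383323
w5 ball polar 2.287886737185213 0.06435434601604079
```

{"fn": "jog_arm", "kwargs": {
  "targets": [0,-7,0,-0.17,0,0,30,0,-7,0.3,-0.17,0,0,30,0,-7,0.3,-0.15,0,0,30]
}}

```text
clock: 6.4
position: [0.4722, 0.0301, 0.2044]
tool_rot: [0.796, 1.514, 0.39]
force: [4.5, 4.3, -2.8]
finger_gap: 0.0256
```

```bash
python3 -c "
from h import *
pol2();st()"
```

```text
t 6.40 alpha 2.770 r 43.7 z 0.2044 psi+pi/2-alpha -0.033 Ft -5.63 Fr -2.64 Mz -0.059 Tscrew -0.304 gap 0.0256
   Tscrew2 -0.330  tilt [0.0527 0.0217]
t 6.4 p [0.4722 0.0301 0.2044] rot [0.7955 1.5137 0.3902] F [ 4.5025  4.2839 -2.7858] T [ 0.6693 -0.6587 -0.0588] gap 0.0256
```

```bash
cat >> h.py <<'E'
def arc(a1,n,lead=0.006,r=.044,z=.200,off=0.0,g=30,start=None):
    s=read_state(); d=s["position"][:2]-C; a0=np.arctan2(d[1],d[0])
    a0=a1+((a0-a1+np.pi)%(2*np.pi)-np.pi)
    p,R=pose(); 
    for i in range(1,n+1):
        a=a0+(a1-a0)*i/n
        P=np.array([*(C+r*np.array([np.cos(a),np.sin(a)])),z]); Q=down(a-np.pi/2+off)
        t=np.array([-np.sin(a),np.cos(a),0])*lead
        dd=R.inv().apply(P+t-p)*1e3; rv=(R.inv()*Q).as_rotvec()
        print("ROW",", ".join(f"{v:.1f}" for v in dd)+", "+", ".join(f"{v:.3f}" for v in rv)+f", {g}")
        p,R=P,Q
E
python3 -c "
from h import *
arc(3.2,5,off=.1)"
```

```text
ROW 4.0, -9.9, 0.5, -0.220, 0.044, -0.036, 30
ROW 0.0, -9.8, -0.3, -0.086, 0.000, 0.000, 30
ROW 0.0, -9.8, -0.3, -0.086, 0.000, 0.000, 30
ROW 0.0, -9.8, -0.3, -0.086, 0.000, 0.000, 30
ROW 0.0, -9.8, -0.3, -0.086, 0.000, 0.000, 30
```

{"fn": "jog_arm", "kwargs": {
  "targets": [3,-8,0.5,-0.15,0.044,-0.036,30,0,-8,0.2,-0.13,0.01,-0.01,30,0,-8,0.2,-0.1,0.01,-0.01,30]
}}

```text
clock: 6.78
position: [0.4695, 0.0123, 0.203]
tool_rot: [-2.978, 1.554, -2.998]
force: [1.6, 7.1, -0.9]
finger_gap: 0.0255
```

```bash
python3 -c "
from h import *
pol2();st(); look('w6')"
```

```text
t 6.78 alpha -3.095 r 43.4 z 0.2030 psi+pi/2-alpha -0.066 Ft -6.99 Fr -1.94 Mz -0.079 Tscrew -0.382 gap 0.0255
   Tscrew2 -0.359  tilt [-0.0169 -0.0025]
t 6.78 p [0.4695 0.0123 0.203 ] rot [-2.9775  1.5537 -2.9976] F [ 1.6159  7.0727 -0.9037] T [ 0.969  -0.2553 -0.079 ] gap 0.0255
```

View pics/w6.png

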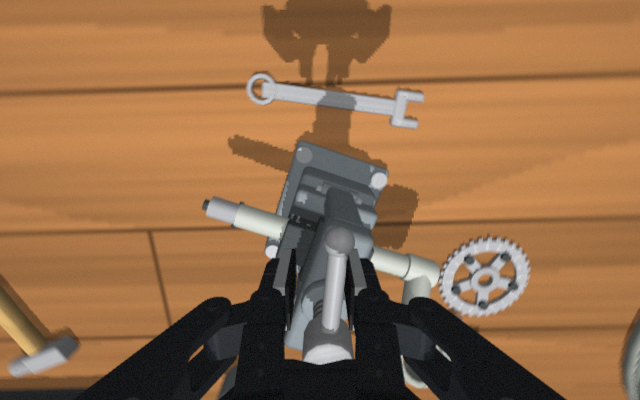

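```bash
python3 -c "
from h import *
barang('w6',(339,240)); pol2()
T=np.load('pics/w6.npy')
print(proj(T,[*C,.23]))"
```

```text
w6 ball polar 3.031669953999516 0.06422448257144936
t 6.83 alpha -3.081 r 43.5 z 0.2030 psi+pi/2-alpha -0.079 Ft -5.24 Fr -1.01 Mz -0.021 Tscrew -0.249 gap 0.0258
   Tscrew2 -0.231  tilt [-0.0176 -0.0034]
[326.5806 368.6463]
```

{"fn": "jog_arm", "kwargs": {
  "targets": [0,-8,0.2,-0.13,-0.01,0.015,30,0,4,0,0,0,0,30,0,3,0,0,0,0,30]
}}

```text
clock: 7.2
position: [0.4688, 0.0127, 0.2033]
tool_rot: [1.909, 1.553, 2.018]
force: [0.6, 0.1, -0.1]
finger_gap: 0.0255
```

```bash
python3 -c "
from h import *
pol2();st(); look('w7')"
```

```text
t 7.20 alpha -3.106 r 44.2 z 0.2033 psi+pi/2-alpha 0.073 Ft -0.09 Fr -0.58 Mz -0.068 Tscrew -0.072 gap 0.0255
   Tscrew2 -0.070  tilt [-0.0077  0.0161]
t 7.2 p [0.4688 0.0127 0.2033] rot [1.9094 1.5529 2.0182] F [ 0.5813  0.1076 -0.1221] T [-0.056  -0.0247 -0.0683] gap 0.0255
```

View pics/w7.png

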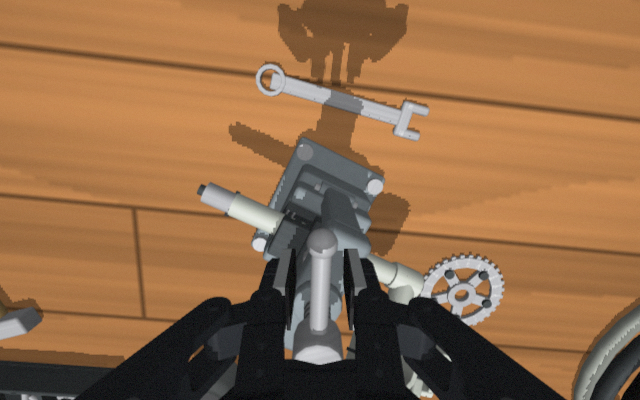

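```bash
cat >> h.py <<'E'
def backc(cam,uv,z):
    m=vision.camera_model(cam); T=np.array(m["T"]); r=T[:3,:3]@np.array([(uv[0]-m["cx"])/m["fx"],(uv[1]-m["cy"])/m["fy"],1]); c=T[:3,3]
    return c+r*(z-c[2])/r[2]
E
python3 -c "
from h import *
barang('w7',(321,240))
a=backc('top',(356,229.3),.085);b=backc('top',(291.5,207.3),.085);print(a,b,np.linalg.norm(a-b),np.arctan2(*(b-a)[[1,0]]))
T=np.load('pics/w7.npy')
for uv in [(206,192),(265,222)]: print(back(T,uv,.085))
T=np.load('pics/w1.npy')
for uv in [(349,176),(325,222)]: print(back(T,uv,.085))
p,R=pose()
plan([(p+[0,0,.1],R)],30)
"
```

```text
w7 ball polar -3.0802038833000953 0.06496242217876294
[ 0.4724 -0.0919  0.085 ] [0.545  0.1127 0.085 ] 0.2170933938613092 1.22961865125888
[ 0.4738 -0.0884  0.085 ]
[ 0.4977 -0.0341  0.085 ]
[0.546  0.1168 0.085 ]
[0.5246 0.0492 0.085 ]
CALL -50, 0.9, -0.3, 0, 0, 0, 30, -50, 0.8, -0.3, 0, 0, 0, 30
```

```bash
cat >> h.py <<'E'
YAW=-0.34
vx=np.array([np.cos(YAW),np.sin(YAW)]);vy=np.array([-np.sin(YAW),np.cos(YAW)])
def V(x,y,z): return np.array([*(C+x*vx+y*vy),z])
def vp():
    s=read_state(); d=s["position"][:2]-C; F=s["force"]
    print(f"t {s['clock']:.2f} vx {1e3*d@vx:.1f} vy {1e3*d@vy:.1f} z {1e3*s['position'][2]:.1f} Fvx {F[:2]@vx:.2f} Fvy {F[:2]@vy:.2f} Fz {F[2]:.2f} rot {s['tool_rot']} gap {s['finger_gap']:.4f}")
E
python3 -c "
from h import *
p,R=pose()
plan([(p+[0,0,.09],R),(V(.13,.1,.30),down(-.34))],0)
"
```

```text
CALL -45, 0.8, -0.3, 0, 0, 0, 0, -45, 0.7, -0.2, 0, 0, 0, 0, -0.6, 2.5, 17, 0.168, -0.002, 0, 0, -0.6, 5.4, 16.4, 0.169, -0.002, -0.001, 0, -0.6, 8, 15.3, 0.168, -0.001, 0, 0, -0.5, 10.4, 13.7, 0.168, -0.002, -0.001, 0, -0.5, 12.6, 11.7, 0.169, -0.002, 0, 0, -0.5, 14.4, 9.5, 0.168, -0.002, -0.001, 0, -0.5, 15.8, 6.9, 0.168, -0.001, 0, 0, -0.5, 16.7, 4.2, 0.169, -0.002, 0, 0
CALL -0.5, 17.2, 1.3, 0.168, -0.002, -0.001, 0, -0.5, 17.1, -1.5, 0.168, -0.002, 0, 0, -0.6, 16.7, -4.4, 0.169, -0.001, -0.001, 0, -0.5, 15.7, -7.2, 0.168, -0.002, 0, 0
```

{"fn": "jog_arm", "kwargs": {
  "targets": [-45,0.8,0,0,0,0,30,-45,0.7,0,0,0,0,30,-0.6,2.5,17,0.168,-0.002,0,0,-0.6,5.4,16.4,0.169,-0.002,-0.001,0,-0.6,8,15.3,0.168,-0.001,0,0,-0.5,10.4,13.7,0.168,-0.002,-0.001,0,-0.5,12.6,11.7,0.169,-0.002,0,0,-0.5,14.4,9.5,0.168,-0.002,-0.001,0,-0.5,15.8,6.9,0.168,-0.001,0,0,-0.5,16.7,4.2,0.169,-0.002,0,0]
}}

```text
clock: 8.5
position: [0.6039, 0.046, 0.2998]
tool_rot: [-1.619, 1.566, -2.912]
force: [-0.6, -0.7, -0.2]
finger_gap: -0.0002
```

{"fn": "jog_arm", "kwargs": {
  "targets": [-0.5,17.2,1.3,0.168,-0.002,-0.001,0,-0.5,17.1,-1.5,0.168,-0.002,0,0,-0.6,16.7,-4.4,0.169,-0.001,-0.001,0,-0.5,15.7,-7.2,0.168,-0.002,0,0,0,0,0,0,0,0,0]
}}

```text
clock: 9.12
position: [0.6729, 0.0602, 0.2998]
tool_rot: [-0.339, 1.554, -2.331]
force: [-0.0, 0.4, 0.4]
finger_gap: 0.0002
```

```bash
python3 -c "
from h import *
vp(); look('w8',['stem_eye','stem','bar_end_a','vice']); vp()
plan([(V(.13,.1,.30),down(-.34))],0)
plan([(V(.13,.1,.30),down(-.34)),(V(.13,.1,.11),down(-.34),40)],0)
"
```

```text
t 9.12 vx 135.6 vy 96.6 z 299.8 Fvx -0.16 Fvy 0.32 Fz 0.36 rot [-0.339   1.5544 -2.3315] gap 0.0002
stem_eye [0.6081, 0.0884, 0.1318] 0.81
bar_end_a [0.4613, 0.0114, 0.2185] 0.96
bar_end_a [0.5663, 0.0207, 0.2178] 0.77
vice [0.5134, 0.0133, -0.0003] 0.68
t 9.38 vx 134.7 vy 95.9 z 300.4 Fvx -0.23 Fvy -0.35 Fz -1.38 rot [-0.3395  1.5549 -2.3322] gap -0.0001
CALL 0.4, -5, -3.7, -0.082, 0.015, 0.006, 0
CALL 0.4, -5, -3.7, -0.082, 0.015, 0.006, 0, 38, 0, 0, 0, 0, 0, 0, 38, 0, 0, 0, 0, 0, 0, 38, 0, 0, 0, 0, 0, 0, 38, 0, 0.1, 0, 0, 0, 0, 38, 0, 0, 0, 0, 0, 0
```

View pics/w8.png

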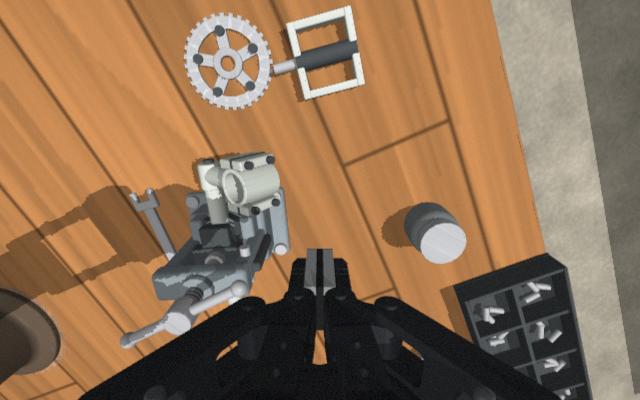

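{"fn": "jog_arm", "kwargs": {
  "targets": [0.5,-2,-3.7,-0.08,0.015,0.006,0,38,0,0,0,0,0,0,38,0,0,0,0,0,0,38,0,0,0,0,0,0,38,0,0,0,0,0,0,30,0,0,0,0,0,0,0,0,0,0,0,0,0]
}}

```text
clock: 10.25
position: [0.6706, 0.063, 0.1177]
tool_rot: [1.88, 1.565, -0.025]
force: [0.0, 1.5, 0.5]
finger_gap: 0.0
```

```bash
python3 -c "
from h import *
vp(); look('w9'); vp()
plan([(V(.11,.1,.115),down(-.34),10)],0)
"
```

```text
t 10.25 vx 132.4 vy 98.5 z 117.7 Fvx -0.50 Fvy 1.44 Fz 0.52 rot [ 1.88    1.565  -0.0249] gap 0.0000
t 10.30 vx 133.9 vy 99.1 z 119.7 Fvx -0.76 Fvy 0.08 Fz 0.93 rot [ 1.9022  1.5613 -0.0029] gap -0.0002
CALL 1.5, -8, -0.4, 0.002, -0.001, -0.003, 0, 1.5, -7.9, -0.3, 0.002, -0.001, -0.003, 0, 1.6, -8, -0.3, 0.002, -0.001, -0.003, 0
```

View pics/w9.png

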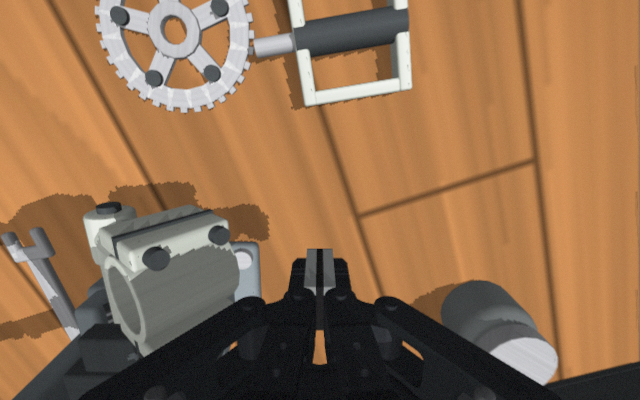

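{"fn": "jog_arm", "kwargs": {
  "targets": [1.5,-8,-0.4,0,0,-0.003,0,1.5,-8,-0.3,0,0,-0.003,0,1.5,-6,0,0,0,0,0,0,-5,0,0,0,0,0]
}}

```text
clock: 10.8
position: [0.6491, 0.0734, 0.1212]
tool_rot: [2.092, 1.557, 0.187]
force: [-0.2, -0.3, 0.2]
finger_gap: -0.0001
```

```bash
python3 -c "
from h import *
vp()
"
```

```text
t 10.80 vx 108.6 vy 101.1 z 121.2 Fvx -0.09 Fvy -0.31 Fz 0.15 rot [2.0916 1.5571 0.187 ] gap -0.0001
```

{"fn": "jog_arm", "kwargs": {
  "targets": [0,-5,0,0,0,0,0,0,-5,0,0,0,0,0]
}}

```text
clock: 11.05
position: [0.6442, 0.0769, 0.1242]
tool_rot: [2.005, 1.544, 0.101]
force: [6.9, -0.3, 3.0]
finger_gap: -0.0005
```

```bash
python3 -c "
from h import *
vp()
"
```

```text
t 11.05 vx 102.9 vy 102.8 z 124.2 Fvx 6.56 Fvy 2.02 Fz 3.03 rot [2.005  1.5441 0.1006] gap -0.0005
```

{"fn": "jog_arm", "kwargs": {
  "targets": [0,-5,0,0,0,0,0,0,-5,0,0,0,0,0]
}}

```text
clock: 11.3
position: [0.6415, 0.0798, 0.1285]
tool_rot: [1.95, 1.527, 0.046]
force: [5.8, -2.3, 1.5]
finger_gap: -0.0003
```

```bash
python3 -c "
from h import *
vp(); look('w10',['stem_eye']);vp()
"
```

```text
t 11.30 vx 99.4 vy 104.6 z 128.5 Fvx 6.20 Fvy -0.20 Fz 1.55 rot [1.9499 1.5271 0.0457] gap -0.0003
stem_eye [0.6021, 0.0918, 0.1356] 0.62
t 11.40 vx 99.2 vy 104.7 z 128.7 Fvx 5.94 Fvy 1.49 Fz 3.66 rot [1.954  1.5273 0.0498] gap -0.0005
```

View pics/w10.png

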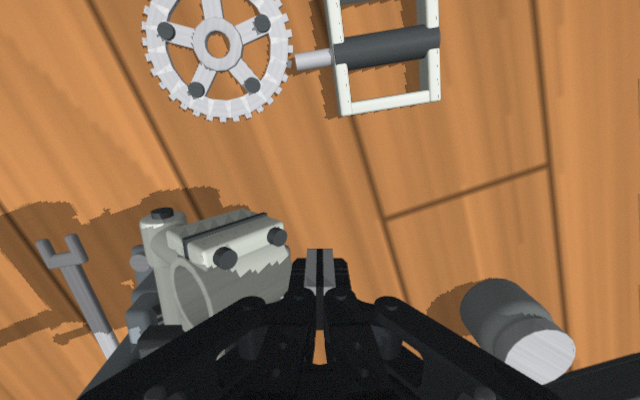

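```bash
python3 -c "
from h import *
plan([(V(.108,.100,.120),down(-.34),15),(V(.108,.1,.107),down(-.34),15),(V(.108,.1,.107),down(-.34),15)],0)
"
```

```text
CALL 9, 8.4, 4.9, 0.007, -0.016, -0.04, 0, 13, 0, 0, 0, 0, 0, 0, 0, 0, 0, 0, 0, 0, 0
```

{"fn": "jog_arm", "kwargs": {
  "targets": [9,8.5,5,0.007,-0.016,-0.04,0,13,0,0,0,0,0,0,5,0,0,0,0,0,0]
}}

```text
clock: 11.78
position: [0.6492, 0.073, 0.1025]
tool_rot: [2.363, 1.568, 0.452]
force: [4.6, -0.0, 4.5]
finger_gap: -0.0002
```

```bash
python3 -c "
from h import *
vp();vision.get_image('top');vp()
plan([(V(.094,.1,.105),down(-.34),7)],0)
"
```

```text
t 11.78 vx 108.9 vy 100.7 z 102.5 Fvx 4.35 Fvy 1.51 Fz 4.51 rot [2.3633 1.5675 0.4515] gap -0.0002
t 11.82 vx 108.6 vy 100.7 z 102.3 Fvx 3.79 Fvy 1.33 Fz 3.08 rot [2.5643 1.5683 0.6524] gap 0.0003
CALL -0.9, -4.9, 0.2, 0, -0.001, 0, 0, -0.9, -4.8, 0.3, -0.001, 0, -0.001, 0, -0.9, -4.9, 0.2, 0, -0.001, 0, 0
```

{"fn": "jog_arm", "kwargs": {
  "targets": [0,-6,0,0,0,0.005,0,0,-6,0,0,0,0.008,0]
}}

```text
clock: 12.08
position: [0.6466, 0.0761, 0.1071]
tool_rot: [1.779, 1.534, -0.132]
force: [8.9, -5.8, 5.2]
finger_gap: 0.0003
```

```bash
python3 -c "
from h import *
vp();
"
```

```text
t 12.07 vx 105.4 vy 102.8 z 107.1 Fvx 10.33 Fvy -2.53 Fz 5.15 rot [ 1.7788  1.5338 -0.1318] gap 0.0003
```

{"fn": "jog_arm", "kwargs": {
  "targets": [0,-7,0,0,0,0.01,0,0,-7,0,0,0,0.01,0]
}}

```text
clock: 12.32
position: [0.6443, 0.0778, 0.1135]
tool_rot: [1.707, 1.486, -0.2]
force: [9.4, -5.5, 4.5]
finger_gap: -0.0001
```

```bash
python3 -c "
from h import *
vp();look('w11',['stem_eye']);vp()
"
```

```text
t 12.32 vx 102.7 vy 103.7 z 113.5 Fvx 10.72 Fvy -2.00 Fz 4.52 rot [ 1.7075  1.4855 -0.2004] gap -0.0001
stem_eye [0.6004, 0.096, 0.1356] 0.59
t 12.43 vx 102.4 vy 103.8 z 113.9 Fvx 9.92 Fvy -1.92 Fz 5.23 rot [ 1.7095  1.4857 -0.1981] gap 0.0002
```

View pics/w11.png

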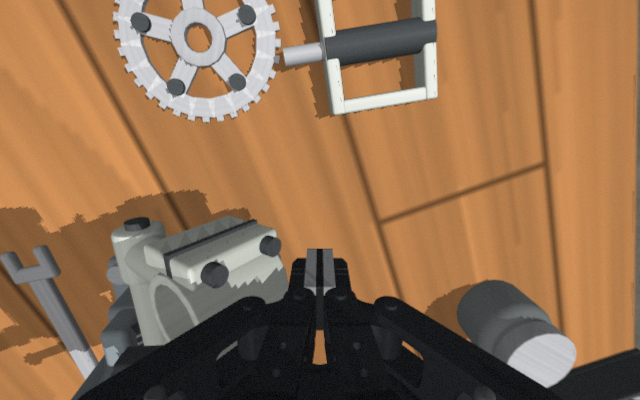

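```bash
python3 -c "
from h import *
d=read_state()['position'];
print(plan([(V(.099,.101,.121),down(-.34),15)],0))
"
```

```text
CALL -7.4, -2.8, 2.7, 0.003, -0.012, -0.084, 0
(array([0.6399, 0.0765, 0.121 ]), Rotation.from_matrix(array([[ 0.0002,  0.9428, -0.3334],
                            [-0.0002, -0.3334, -0.9428],
                            [-1.    ,  0.0002,  0.0001]])))
```

{"fn": "jog_arm", "kwargs": {
  "targets": [-7.5,-3,2.7,0,-0.012,-0.08,0,-8,-4.5,0,0,0,-0.01,0]
}}

```text
clock: 12.68
position: [0.6349, 0.078, 0.1302]
tool_rot: [-1.514, 1.564, 2.862]
force: [1.4, -0.8, 0.6]
finger_gap: 0.0001
```

```bash
python3 -c "
from h import *
vp()
"
```

```text
t 12.68 vx 93.8 vy 100.8 z 130.2 Fvx 1.56 Fvy -0.32 Fz 0.65 rot [-1.5141  1.5645  2.8617] gap 0.0001
```

{"fn": "jog_arm", "kwargs": {
  "targets": [-8,-4.5,0,0,0,-0.01,0,-8,-5,0,0,0,-0.01,0]
}}

```text
clock: 12.92
position: [0.6221, 0.0819, 0.1453]
tool_rot: [-1.499, 1.538, 2.877]
force: [0.8, -0.1, 0.0]
finger_gap: 0.0002
```

```bash
python3 -c "
from h import *
vp();look('w12',['stem_eye']);vp()
"
```

```text
t 12.93 vx 80.4 vy 100.1 z 145.3 Fvx 0.82 Fvy 0.23 Fz 0.05 rot [-1.4995  1.5379  2.8768] gap 0.0002
stem_eye [0.5813, 0.0971, 0.1527] 0.84
t 13.03 vx 81.2 vy 100.5 z 146.2 Fvx 0.70 Fvy 0.03 Fz 0.49 rot [-1.5225  1.5402  2.8539] gap 0.0003
```

View pics/w12.png

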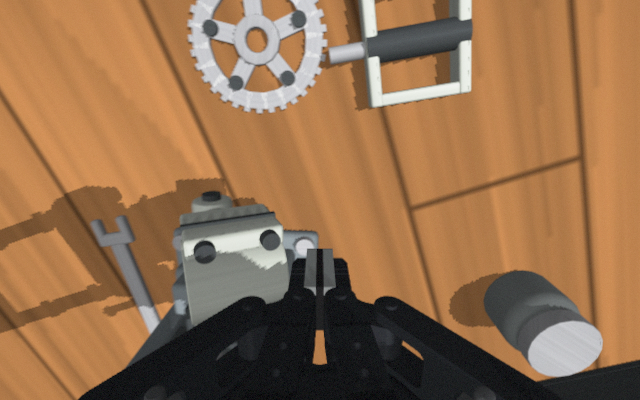

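```bash
python3 -c "
from h import *
plan([(V(.054,.100,.153),down(-.34),6)],0)
"
```

```text
CALL -1.2, -5.5, 0.1, 0.001, 0, 0.006, 0, -1.2, -5.5, 0.1, 0.001, 0.001, 0.006, 0, -1.3, -5.4, 0.1, 0, 0, 0.006, 0, -1.3, -5.5, 0.1, 0.001, 0, 0.006, 0, -1.3, -5.5, 0.1, 0.001, 0.001, 0.007, 0
```

{"fn": "jog_arm", "kwargs": {
  "targets": [-1.5,-6,0.1,0,0,0.01,0,-1.5,-6,0.1,0,0,0.006,0,-1.5,-6,0.1,0,0,0.006,0,-1.5,-6,0.1,0,0,0.006,0]
}}

```text
clock: 13.52
position: [0.5981, 0.0901, 0.1522]
tool_rot: [-0.671, 1.568, -2.578]
force: [0.4, -0.2, -0.5]
finger_gap: 0.0001
```

```bash
python3 -c "
from h import *
vp();look('w13',['stem_eye']);vp()
im=vision.get_image('scene'); cv2.imwrite('pics/s1.png',cv2.resize(im[150:250,270:400],None,fx=6,fy=6,interpolation=cv2.INTER_CUBIC))
for c in ('scene','top'):
  if c=='top': vision.get_image('top')
  print(c,[(d['xyz'],d['score']) for d in finder.place_of(c,'stem_eye')])
"
```

```text
t 13.53 vx 55.0 vy 99.8 z 152.2 Fvx 0.49 Fvy -0.07 Fz -0.52 rot [-0.6712  1.5681 -2.5777] gap 0.0001
stem_eye [0.5616, 0.1045, 0.161] 0.8
t 13.62 vx 54.4 vy 99.8 z 152.1 Fvx -0.41 Fvy -0.22 Fz -0.43 rot [-0.8866  1.567  -2.7926] gap 0.0004
scene [([0.5631, 0.1078, 0.1634], 0.62)]
top [([0.5629, 0.1049, 0.1574], 0.93)]
```

View pics/w13.png

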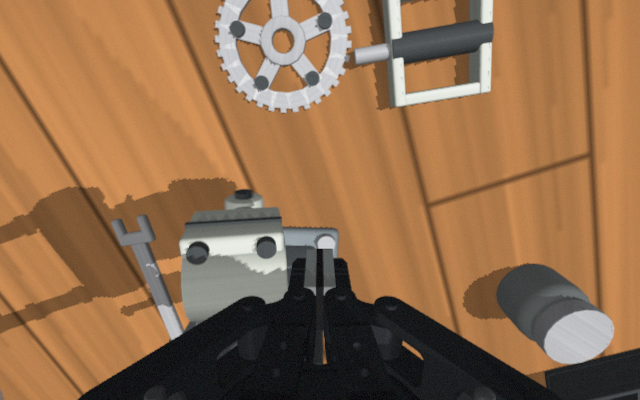

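View pics/s1.png

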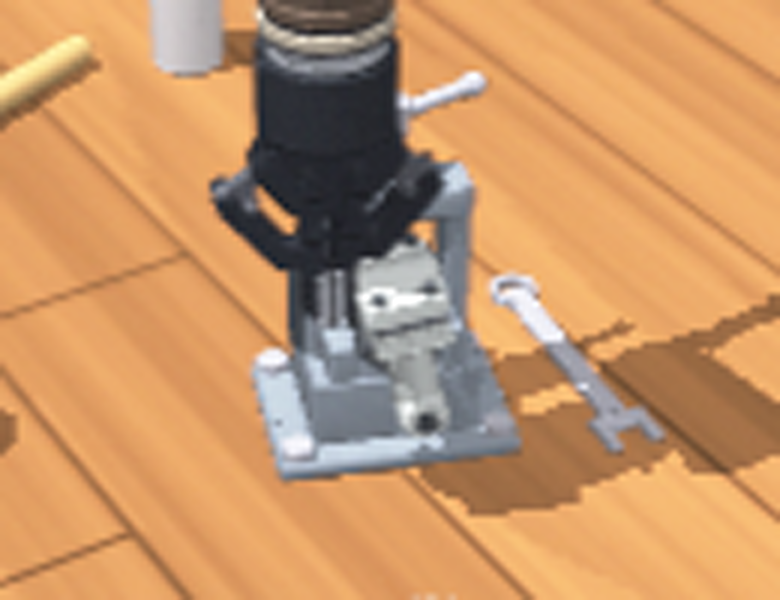

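{"fn": "jog_arm", "kwargs": {
  "targets": [-1,-5,0,0,0,0.002,0,0,-5,0,0,0,0.002,0,0,-3,0,0,0,0,0]
}}

```text
clock: 14.2
position: [0.5864, 0.094, 0.153]
tool_rot: [0.925, 1.567, -0.982]
force: [-0.1, 0.7, 0.6]
finger_gap: -0.0001
```

```bash
python3 -c "
from h import *
vp();look('w14',['stem_eye']);vp()
im=vision.get_image('scene'); cv2.imwrite('pics/s2.png',cv2.resize(im[150:250,270:400],None,fx=6,fy=6,interpolation=cv2.INTER_CUBIC))
for c in ('scene','top'):
  if c=='top': vision.get_image('top')
  print(c,[(d['xyz'],d['score']) for d in finder.place_of(c,'stem_eye')])
"
```

```text
t 14.20 vx 42.7 vy 99.7 z 153.0 Fvx -0.34 Fvy 0.62 Fz 0.64 rot [ 0.9254  1.5673 -0.9817] gap -0.0001
stem_eye [0.5532, 0.1074, 0.1618] 0.84
t 14.30 vx 42.5 vy 99.7 z 153.0 Fvx -0.27 Fvy 0.15 Fz -0.64 rot [ 0.8515  1.5675 -1.0555] gap -0.0000
scene [([0.5508, 0.1104, 0.1658], 0.86)]
top [([0.5532, 0.1073, 0.1634], 0.84)]
```

View pics/w14.png

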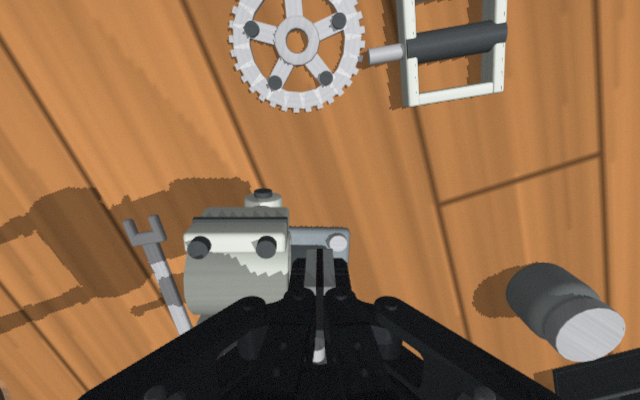

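View pics/s2.png

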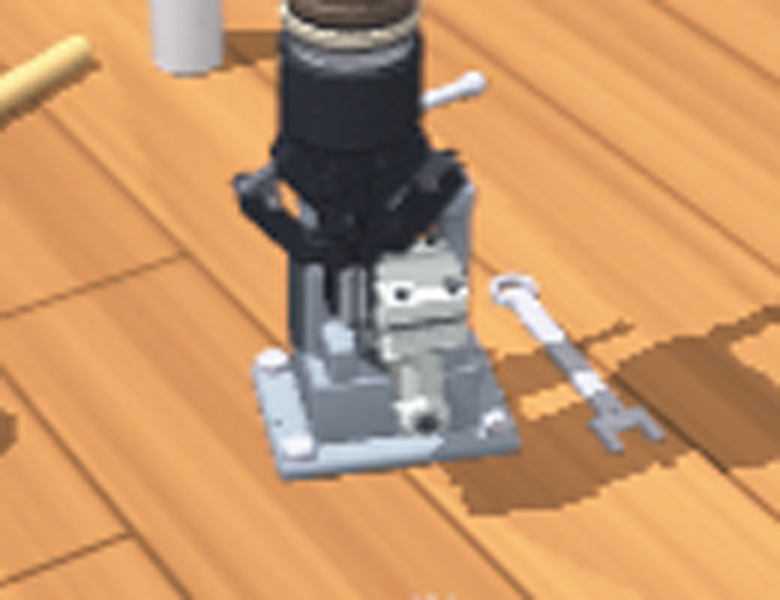

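```bash
cat >> h.py <<'E'
def projc(cam,P):
    m=vision.camera_model(cam); q=np.linalg.inv(np.array(m["T"]))@np.append(P,1); return np.array([m["cx"]+m["fx"]*q[0]/q[2],m["cy"]+m["fy"]*q[1]/q[2]])
E
python3 -c "
from h import *
def vf(P): d=P[:2]-C; return 1e3*d@vx,1e3*d@vy
a=backc('scene',(341.2,220.3),.085);print(a,vf(a))
T=np.load('pics/w14.npy')
# quill-end wedge bolt and faceplate bolts
for uv,z in [((263,191),.085),((200,247),.187),((267,247),.187),((233.5,247),.187),((186,232),.18),((290,232),.18)]: print(uv,vf(back(T,uv,z)))
for th in (0,.075,.15): 
  for y in (-.023,.023): P=V(.1*np.sin(th)+y*np.cos(th),.1,.085+.1*np.cos(th)-y*np.sin(th)); print(th,y,proj(T,P))
im=cv2.imread('pics/w14.png'); cv2.imwrite('pics/w14c.png',cv2.resize(im[170:330,160:320],None,fx=4,fy=4,interpolation=cv2.INTER_CUBIC))
"
```

```text
[0.552  0.1283 0.085 ] (np.float64(-1.177443129315171), np.float64(120.51917381710697))
(263, 191) (np.float64(1.1241359708988505), np.float64(118.64512473089877))
(200, 247) (np.float64(-5.9288659699600785), np.float64(126.27110848467993))
(267, 247) (np.float64(21.013248503294427), np.float64(126.32479162540099))
(233.5, 247) (np.float64(7.537606068856586), np.float64(126.29794091886744))
(186, 232) (np.float64(-13.995399625718676), np.float64(129.6317494139651))
(290, 232) (np.float64(29.739231466112194), np.float64(129.72620637158508))
0 -0.023 [170.2386 298.6096]
0 0.023 [275.5179 298.7302]
0.075 -0.023 [186.1777 300.7367]
0.075 0.023 [292.863  295.8946]
0.15 -0.023 [203.1363 302.052 ]
0.15 0.023 [309.3692 292.3902]
```

View pics/w14c.png

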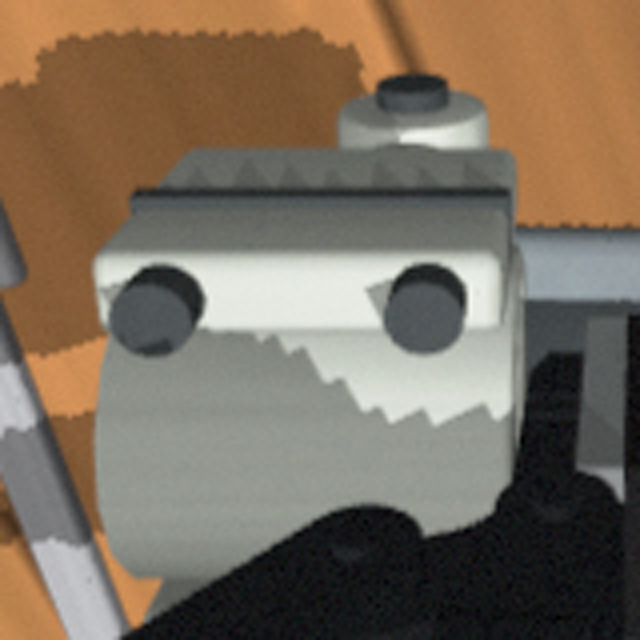

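{"fn": "jog_arm", "kwargs": {
  "targets": [0,-3,0,0,0,0.002,0,0,-2.5,0,0,0,0,0,0,0,0,0,0,0,0]
}}

```text
clock: 14.88
position: [0.5815, 0.0958, 0.153]
tool_rot: [1.21, 1.565, -0.698]
force: [-0.7, -0.4, -0.6]
finger_gap: 0.0001
```

```bash
python3 -c "
from h import *
vp();look('w15',['stem_eye']);vp()
T=np.load('pics/w15.npy')
for th in (-.03,0,.03,.06): 
  for y in (-.023,.023): P=V(.1*np.sin(th)+y*np.cos(th),.1,.085+.1*np.cos(th)-y*np.sin(th)); print(th,y,proj(T,P))
im=cv2.imread('pics/w15.png'); cv2.imwrite('pics/w15c.png',cv2.resize(im[170:330,160:320],None,fx=4,fy=4,interpolation=cv2.INTER_CUBIC))
im=vision.get_image('scene'); cv2.imwrite('pics/s3.png',cv2.resize(im[150:250,270:400],None,fx=6,fy=6,interpolation=cv2.INTER_CUBIC))
for c in ('scene','top'):
  if c=='top': vision.get_image('top')
  print(c,[(d['xyz'],(np.array(d['xyz'][:2])-C)@vx,d['score']) for d in finder.place_of(c,'stem_eye')])
"
```

```text
t 14.88 vx 37.5 vy 99.7 z 153.0 Fvx -0.50 Fvy -0.58 Fz -0.58 rot [ 1.2097  1.5651 -0.6975] gap 0.0001
stem_eye [0.5497, 0.1091, 0.1623] 0.79
t 14.97 vx 37.6 vy 99.7 z 153.0 Fvx 0.96 Fvy -0.87 Fz 0.54 rot [ 1.2046  1.5652 -0.7028] gap 0.0000
-0.03 -0.023 [176.0877 297.8284]
-0.03 0.023 [280.5145 299.769 ]
0 -0.023 [182.1986 298.8842]
0 0.023 [287.5682 298.8287]
0.03 -0.023 [188.5052 299.8192]
0.03 0.023 [294.5226 297.7686]
0.06 -0.023 [194.992  300.6291]
0.06 0.023 [301.3597 296.5936]
scene [([0.5509, 0.1145, 0.1649], np.float64(0.002409270657567473), 0.54)]
top [([0.5482, 0.1115, 0.16], np.float64(0.0008642943370634528), 0.8)]
```

View pics/w15c.png

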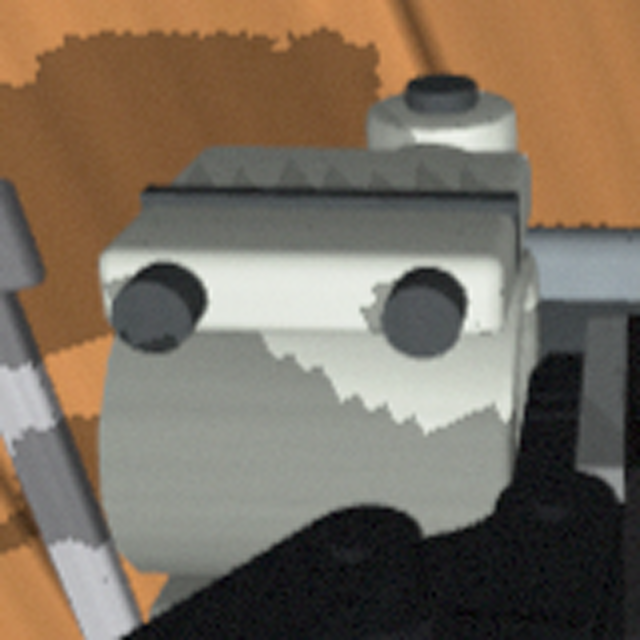

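View pics/s3.png

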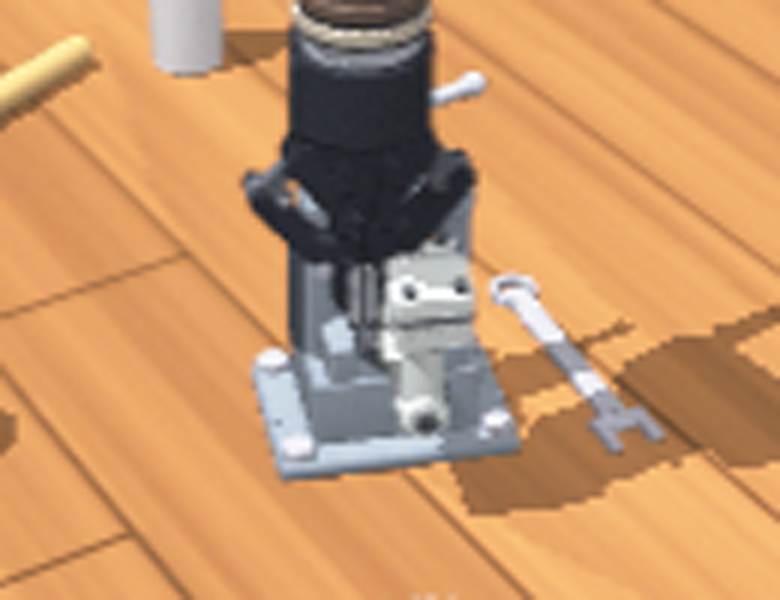

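```bash
python3 -c "
from h import *
plan([(V(.055,.100,.155),down(-.34),15),(V(.055,.1,.32),down(-.34)),(V(0,.06,.32),down(-.34)),(V(0,.06,.32),down(-.34))],0)
"
```

```text
CALL -1, 8.7, -0.1, 0.002, 0.001, -0.003, 0, -1, 8.6, -0.2, 0.001, 0.001, -0.002, 0, -55, 0, 0, 0, 0, 0, 0, -55, 0, 0, 0, 0, 0, 0, -55, 0.1, 0, 0, 0, 0, 0, 0, -27.5, 20, 0, 0, 0, 0, 0, -27.5, 20, 0, 0, 0, 0, 0, 0, 0, 0, 0, 0, 0
```

{"fn": "jog_arm", "kwargs": {
  "targets": [-1,8.5,0,0,0,0,0,-1,8.5,0,0,0,0,0,-55,0,0,0,0,0,0,-55,0,0,0,0,0,0,-55,0,0,0,0,0,0,0,-27.5,20,0,0,0,0,0,-27.5,20,0,0,0,0,0,0,0,0,0,0,0]
}}

```text
clock: 16.18
position: [0.536, 0.0687, 0.3265]
tool_rot: [1.411, 1.562, -0.498]
force: [-0.2, 0.6, 0.1]
finger_gap: 0.0002
```

```bash
python3 -c "
from h import *
vision.get_image('top');vp();look('w16',['stem_eye','stem','bar_end_a','vice']);vp()
"
```

```text
t 16.23 vx 4.5 vy 59.6 z 326.5 Fvx 0.03 Fvy 0.11 Fz 1.02 rot [ 1.4756  1.5616 -0.4332] gap -0.0003
stem_eye [0.5457, 0.1089, 0.1618] 0.65
stem_eye [0.4604, 0.0149, 0.217] 0.26
stem [0.548, 0.1093, 0.1611] 0.16
bar_end_a [0.4604, 0.0115, 0.2198] 0.9
bar_end_a [0.5646, 0.0206, 0.2153] 0.73
vice [0.5096, 0.0134, 0.0012] 0.85
t 16.48 vx 4.6 vy 60.1 z 325.0 Fvx 0.27 Fvy -0.00 Fz 0.46 rot [ 1.279   1.5641 -0.6291] gap -0.0001
```

View pics/w16.png

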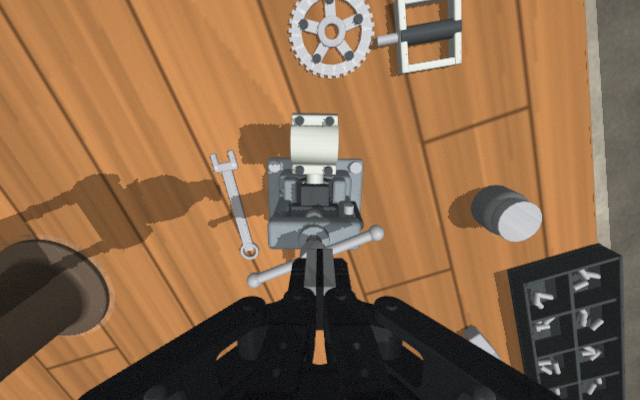

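```bash
python3 -c "
from h import *
T=np.load('pics/w16.npy')
for P in [V(0,.1,.185),V(0,.1,.163),V(0,.05,.014),V(.06,.045,.016),V(-.06,.045,.016),V(0,.119,.085),V(0,0,.1)]: print(proj(T,P))
for th in (-.03,0,.03):
  print(th,[proj(T,V(.1*np.sin(th)+y*np.cos(th),.1,.085+.1*np.cos(th)-y*np.sin(th)))[0] for y in (-.023,.023)])
im=cv2.imread('pics/w16.png'); cv2.imwrite('pics/w16c.png',cv2.resize(im[100:255,255:375],None,fx=5,fy=5,interpolation=cv2.INTER_CUBIC)[:600])
"
```

```text
[313.6886 146.683 ]
[313.8783 143.3865]
[314.8032 162.5515]
[353.8504 166.0237]
[275.6707 166.0429]
[314.3256 118.9811]
[314.586  213.1625]
-0.03 [np.float64(286.1370349376639), np.float64(334.9463496448438)]
0 [np.float64(289.24214137039064), np.float64(338.09877849650013)]
0.03 [np.float64(292.39134251617037), np.float64(341.2076613054584)]
```

View pics/w16c.png

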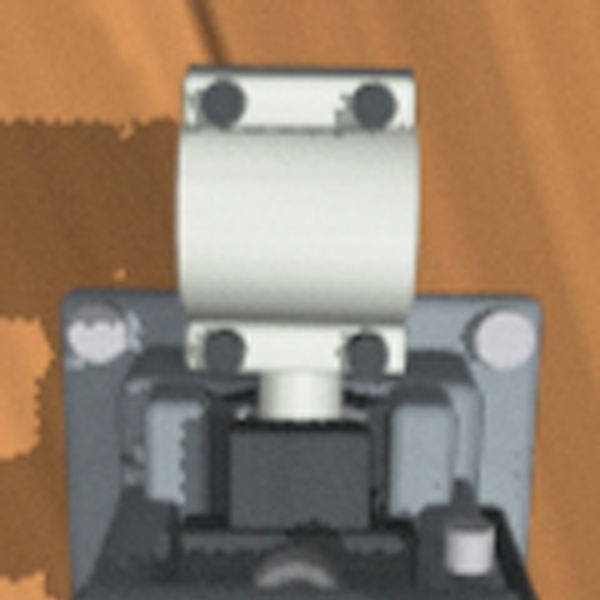

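```bash
python3 -c "
from h import *
a=3.203
P=np.array([*(C+.044*np.array([np.cos(a),np.sin(a)])),.31]); Q=down(a-np.pi/2-.05)
plan([(P,Q)],30)
"
```

```text
CALL 1.2, -3.8, 6.4, -0.16, 0.001, 0, 30, 1.3, -4.7, 5.8, -0.16, 0, 0, 30, 1.2, -5.6, 4.9, -0.16, 0.001, -0.001, 30, 1.2, -6.4, 3.9, -0.16, 0.001, 0, 30, 1.3, -6.8, 2.9, -0.16, 0, 0, 30, 1.2, -7.3, 1.8, -0.16, 0.001, 0, 30, 1.2, -7.4, 0.6, -0.16, 0, -0.001, 30, 1.3, -7.5, -0.6, -0.16, 0.001, 0, 30, 1.2, -7.2, -1.8, -0.16, 0.001, 0, 30, 1.2, -6.9, -2.9, -0.16, 0, 0, 30
CALL 1.3, -6.3, -3.9, -0.16, 0.001, 0, 30, 1.2, -5.6, -5, -0.159, 0.001, -0.001, 30
```

{"fn": "jog_arm", "kwargs": {
  "targets": [1,-3.8,6.4,-0.16,0.001,0,30,1,-4.7,5.8,-0.16,0,0,30,1,-5.6,4.9,-0.16,0.001,0,30,1,-6.4,3.9,-0.16,0.001,0,30,1,-6.8,2.9,-0.16,0,0,30,1,-7.3,1.8,-0.16,0.001,0,30,1,-7.4,0.6,-0.16,0,0,30,1,-7.5,-0.6,-0.16,0.001,0,30,1,-7.2,-1.8,-0.16,0.001,0,30,1,-6.9,-2.9,-0.16,0,0,30]
}}

```text
clock: 17.73
position: [0.4847, 0.0202, 0.3097]
tool_rot: [3.086, 1.566, 2.835]
force: [0.5, 0.3, 0.8]
finger_gap: 0.026
```

{"fn": "jog_arm", "kwargs": {
  "targets": [1,-6.3,-3.9,-0.16,0.001,0,30,1,-5.6,-5,-0.16,0.001,0,30,0,0,0,0,0,0,30]
}}

```text
clock: 18.1
position: [0.4746, 0.0098, 0.3064]
tool_rot: [2.848, 1.561, 2.926]
force: [-0.0, -0.2, -0.6]
finger_gap: 0.0257
```

```bash
python3 -c "
from h import *
vision.get_image('top');look('w17',['bar_end_a']);vp();pol()
a=3.203
P=np.array([*(C+.044*np.array([np.cos(a),np.sin(a)])),.26]); Q=down(a-np.pi/2-.08)
plan([(P,Q),(P-[0,0,.061],Q,15)],30)
"
```

```text
bar_end_a [0.4612, 0.0126, 0.2162] 0.91
bar_end_a [0.4229, 0.4604, -0.0022] 0.71
bar_end_a [0.5655, 0.0225, 0.2199] 0.57
t 18.25 vx -34.5 vy -16.7 z 306.7 Fvx 1.15 Fvy -0.33 Fz -0.13 rot [2.8247 1.5619 2.9031] gap 0.0253
t 18.25 alpha -3.030 r 38.3 z 0.3067 psi+pi/2-alpha -0.033 Ft 0.80 Fr -0.89 Mz -0.011 Tscrew 0.019 gap 0.0253
CALL 46.8, 1.9, -5.3, 0.097, -0.009, -0.002, 30, 12.2, 0, 0, 0, 0, 0, 30, 12.2, 0, 0, 0, 0, 0, 30, 12.2, 0, 0, 0, 0, 0, 30, 12.2, 0, 0, 0, 0, 0, 30, 12.2, 0, 0, 0, 0, 0, 30
```

View pics/w17.png

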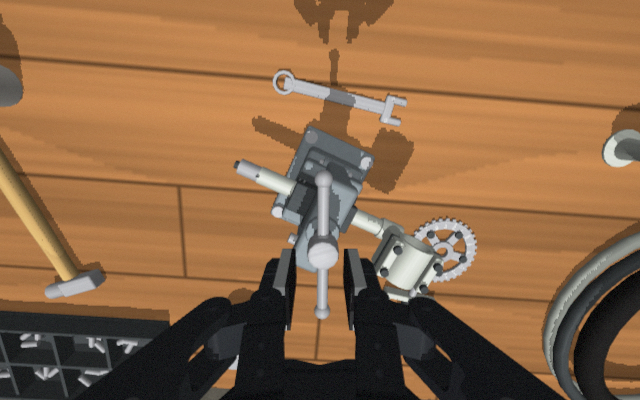

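```bash
python3 -c "
from h import *
T=np.load('pics/w17.npy')
a=back(T,(323.3,179),.216);b=back(T,(321.3,312),.216);print(a,b,(a+b)/2,np.linalg.norm(a-b),np.arctan2(*(a-b)[[1,0]]))
"
```

```text
[0.4498 0.0107 0.216 ] [0.5776 0.0193 0.216 ] [0.5137 0.015  0.216 ] 0.12814074295529287 -3.0745341063206015
```

{"fn": "jog_arm", "kwargs": {
  "targets": [45,2,-5.3,0.097,-0.009,-0.002,30,12,0,0,0,0,0,30,0,0,0,0,0,0,30]
}}

```text
clock: 18.62
position: [0.4715, 0.0121, 0.2504]
tool_rot: [0.072, 1.566, 0.05]
force: [-0.7, -0.7, 0.0]
finger_gap: 0.0259
```

```bash
python3 -c "
from h import *
vision.get_image('top');pol();vp()
a=3.203
P=np.array([*(C+.044*np.array([np.cos(a),np.sin(a)])),.23]); Q=down(a-np.pi/2-.08)
plan([(P,Q),(P-[0,0,.031],Q,11)],30)
"
```

```text
t 18.68 alpha -3.089 r 41.4 z 0.2507 psi+pi/2-alpha -0.074 Ft -0.08 Fr 1.10 Mz 0.041 Tscrew 0.037 gap 0.0259
t 18.68 vx -38.2 vy -15.8 z 250.7 Fvx -1.05 Fvy -0.34 Fz -0.19 rot [0.0765 1.5656 0.0545] gap 0.0259
CALL 20.7, -0.6, -2.7, -0.003, 0.005, 0, 30, 10.3, 0, 0, 0, 0, 0, 30, 10.4, 0, 0, 0, 0, 0, 30, 10.3, 0, 0, 0, 0, 0, 30
```

{"fn": "jog_arm", "kwargs": {
  "targets": [20.5,-0.6,-2.7,0,0.005,0,30,10.3,0,0,0,0,0,30,10.3,0,0,0,0,0,30,10.3,0,0,0,0,0,30,0,0,0,0,0,0,30]
}}

```text
clock: 19.3
position: [0.4745, 0.0113, 0.2031]
tool_rot: [-0.005, 1.56, -0.026]
force: [-1.1, 0.2, -0.1]
finger_gap: 0.0258
```

```bash
sed -i 's/^C=.*/C=np.array([.5132,.0146])/' h.py; python3 -c "
from h import *
for i in range(6): vision.get_image('top');pol2()
"
```

```text
t 19.35 alpha -3.055 r 38.4 z 0.2037 psi+pi/2-alpha -0.108 Ft -0.11 Fr -0.12 Mz -0.066 Tscrew -0.070 gap 0.0258
   Tscrew2 -0.070  tilt [ 0.012  -0.0004]
t 19.40 alpha -3.053 r 38.2 z 0.2040 psi+pi/2-alpha -0.109 Ft -0.15 Fr -0.65 Mz 0.013 Tscrew 0.007 gap 0.0255
   Tscrew2 0.007  tilt [ 0.0126 -0.0004]
t 19.45 alpha -3.053 r 38.1 z 0.2042 psi+pi/2-alpha -0.109 Ft -0.23 Fr -0.83 Mz 0.004 Tscrew -0.005 gap 0.0258
   Tscrew2 -0.005  tilt [ 0.013  -0.0004]
t 19.50 alpha -3.053 r 38.0 z 0.2043 psi+pi/2-alpha -0.109 Ft 0.06 Fr 0.26 Mz -0.004 Tscrew -0.002 gap 0.0259
   Tscrew2 -0.001  tilt [ 0.0133 -0.0005]
t 19.55 alpha -3.053 r 38.0 z 0.2043 psi+pi/2-alpha -0.109 Ft -0.49 Fr 0.73 Mz 0.032 Tscrew 0.013 gap 0.0253
   Tscrew2 0.012  tilt [ 0.0133 -0.0005]
t 19.60 alpha -3.054 r 38.1 z 0.2043 psi+pi/2-alpha -0.109 Ft -0.07 Fr 0.08 Mz 0.030 Tscrew 0.028 gap 0.0254
   Tscrew2 0.028  tilt [ 0.0133 -0.0004]
```

{"fn": "jog_arm", "kwargs": {
  "targets": [1,4,-6,0.03,0,-0.006,30,0,5,0,0.08,0,0,30,0,7,0.2,0.13,0,0,30]
}}

```text
clock: 19.98
position: [0.4704, 0.0248, 0.2035]
tool_rot: [-0.521, 1.553, -0.788]
force: [-0.8, -5.7, -2.1]
finger_gap: 0.0253
```

```bash
python3 -c "
from h import *
pol2()
"
```

```text
t 19.98 alpha 2.908 r 44.0 z 0.2035 psi+pi/2-alpha -0.034 Ft 5.78 Fr -0.50 Mz 0.101 Tscrew 0.356 gap 0.0253
   Tscrew2 0.373  tilt [ 0.0128 -0.0129]
```

{"fn": "jog_arm", "kwargs": {
  "targets": [0,7.5,0.2,0.12,0,0,30,0,7.5,0.2,0.12,0,0,30]
}}

```text
clock: 20.23
position: [0.4739, 0.0353, 0.2029]
tool_rot: [-0.668, 1.547, -1.181]
force: [-1.5, -5.5, 0.1]
finger_gap: 0.026
```

```bash
python3 -c "
from h import *
pol2();st();look('w18');pol2()
arc(2.5,2,lead=0,off=-.1)
"
```

```text
t 20.23 alpha 2.656 r 44.4 z 0.2029 psi+pi/2-alpha -0.027 Ft 5.53 Fr -1.20 Mz 0.064 Tscrew 0.309 gap 0.0260
   Tscrew2 0.326  tilt [ 0.0089 -0.0217]
t 20.23 p [0.4739 0.0353 0.2029] rot [-0.6681  1.5473 -1.1805] F [-1.5169 -5.4541  0.0932] T [-0.8174  0.2393  0.0638] gap 0.026
t 20.27 alpha 2.639 r 44.5 z 0.2030 psi+pi/2-alpha -0.013 Ft 4.39 Fr -0.38 Mz 0.015 Tscrew 0.211 gap 0.0254
   Tscrew2 0.226  tilt [ 0.0091 -0.0207]
ROW 2.9, 3.1, 0.5, 0.157, 0.019, 0.012, 30
ROW 0.0, 3.1, -0.2, 0.070, 0.000, 0.000, 30
```

View pics/w18.png

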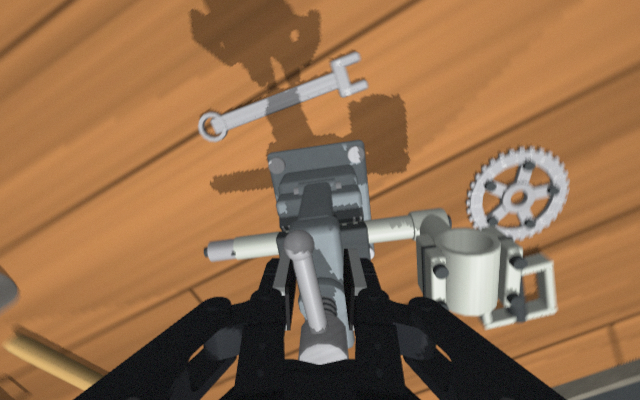

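```bash
python3 -c "
from h import *
barang('w18',(299,241))
"
```

```text
w18 ball polar 2.80808357328375 0.06590655002061155
```

{"fn": "jog_arm", "kwargs": {
  "targets": [1.5,7.5,0.3,0.13,0.015,0.01,30,0.5,7.5,0.3,0.13,0.006,0.004,30]
}}

```text
clock: 20.52
position: [0.4809, 0.0455, 0.2014]
tool_rot: [-1.847, 1.565, -2.625]
force: [-3.6, -5.0, 2.0]
finger_gap: 0.0252
```

```bash
python3 -c "
from h import *
pol2();look('w19');pol2()
"
```

```text
t 20.52 alpha 2.378 r 44.7 z 0.2014 psi+pi/2-alpha -0.014 Ft 6.09 Fr -0.80 Mz 0.071 Tscrew 0.344 gap 0.0252
   Tscrew2 0.341  tilt [-0.0053 -0.003 ]
t 20.57 alpha 2.361 r 44.8 z 0.2014 psi+pi/2-alpha -0.000 Ft 4.37 Fr -0.26 Mz 0.031 Tscrew 0.226 gap 0.0257
   Tscrew2 0.224  tilt [-0.0049 -0.002 ]
```

View pics/w19.png

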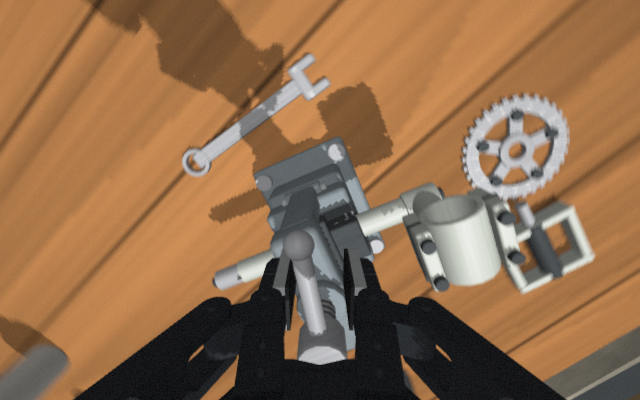

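{"fn": "jog_arm", "kwargs": {
  "targets": [0,7.5,0.3,0.12,0,0,30]
}}

```text
clock: 20.7
position: [0.4853, 0.05, 0.2012]
tool_rot: [-1.758, 1.561, -2.659]
force: [-3.6, -4.3, 1.4]
finger_gap: 0.0253
```

```bash
python3 -c "
from h import *
barang('w19',(299,242));pol2()
"
```

```text
w19 ball polar 2.5349452207410126 0.06568423629705465
t 20.70 alpha 2.239 r 45.1 z 0.2012 psi+pi/2-alpha 0.002 Ft 5.51 Fr -1.18 Mz 0.060 Tscrew 0.308 gap 0.0253
   Tscrew2 0.304  tilt [-0.0087 -0.0046]
```

{"fn": "jog_arm", "kwargs": {
  "targets": [0,7.5,0.3,0.12,0,0,30]
}}

```text
clock: 20.82
position: [0.4897, 0.0533, 0.201]
tool_rot: [-1.619, 1.556, -2.64]
force: [-4.7, -4.6, 2.4]
finger_gap: 0.0258
```

```bash
python3 -c "
from h import *
pol2()
"
```

```text
t 20.82 alpha 2.116 r 45.3 z 0.2010 psi+pi/2-alpha 0.004 Ft 6.36 Fr -1.48 Mz 0.081 Tscrew 0.369 gap 0.0258
   Tscrew2 0.364  tilt [-0.0129 -0.0071]
```

{"fn": "jog_arm", "kwargs": {
  "targets": [0,7.5,0.3,0.1,0,0,30]
}}

```text
clock: 20.95
position: [0.4943, 0.056, 0.2007]
tool_rot: [-1.541, 1.551, -2.662]
force: [-5.3, -2.6, 3.6]
finger_gap: 0.026
```

```bash
python3 -c "
from h import *
pol2(); look('w20'); pol2()
"
```

```text
t 20.95 alpha 1.999 r 45.5 z 0.2007 psi+pi/2-alpha 0.022 Ft 5.86 Fr -0.19 Mz 0.067 Tscrew 0.334 gap 0.0260
   Tscrew2 0.334  tilt [-0.018  -0.0093]
t 21.00 alpha 1.980 r 45.6 z 0.2008 psi+pi/2-alpha 0.038 Ft 5.00 Fr -0.77 Mz 0.050 Tscrew 0.278 gap 0.0256
   Tscrew2 0.276  tilt [-0.0171 -0.0086]
```

View pics/w20.png

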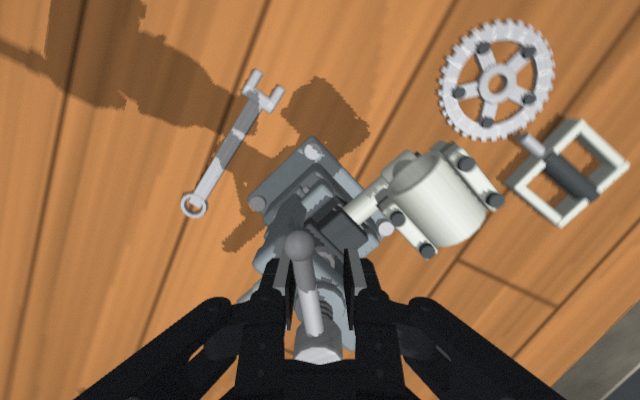

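{"fn": "jog_arm", "kwargs": {
  "targets": [0,8,0.6,0.11,0.008,0.015,30]
}}

```text
clock: 21.12
position: [0.5002, 0.0587, 0.2005]
tool_rot: [-2.168, 1.558, 2.883]
force: [-6.2, -4.0, 3.9]
finger_gap: 0.0259
```

```bash
python3 -c "
from h import *
pol2()
"
```

```text
t 21.12 alpha 1.857 r 46.0 z 0.2005 psi+pi/2-alpha 0.052 Ft 7.13 Fr -2.12 Mz 0.068 Tscrew 0.396 gap 0.0259
   Tscrew2 0.382  tilt [-0.012   0.0032]
```

{"fn": "jog_arm", "kwargs": {
  "targets": [0,8,0.6,0.11,0.006,0.01,30]
}}

```text
clock: 21.25
position: [0.5055, 0.0602, 0.2002]
tool_rot: [-2.605, 1.556, 2.336]
force: [-5.9, -2.8, 3.8]
finger_gap: 0.0257
```

```bash
python3 -c "
from h import *
pol2()
"
```

```text
t 21.25 alpha 1.739 r 46.2 z 0.2002 psi+pi/2-alpha 0.061 Ft 6.24 Fr -1.74 Mz 0.139 Tscrew 0.428 gap 0.0257
   Tscrew2 0.410  tilt [-0.0102  0.0106]
```

{"fn": "jog_arm", "kwargs": {
  "targets": [0,8.5,0.6,0.11,0.004,0.006,30]
}}

```text
clock: 21.38
position: [0.5109, 0.061, 0.1999]
tool_rot: [-2.563, 1.552, 2.268]
force: [-7.3, -2.5, 5.1]
finger_gap: 0.0255
```

```bash
python3 -c "
from h import *
pol2(); 
"
```

```text
t 21.38 alpha 1.620 r 46.5 z 0.1999 psi+pi/2-alpha 0.069 Ft 7.45 Fr -2.16 Mz 0.114 Tscrew 0.461 gap 0.0255
   Tscrew2 0.433  tilt [-0.0123  0.0147]
```

{"fn": "jog_arm", "kwargs": {
  "targets": [0,8.5,0.6,0.1,0.004,0.006,30]
}}

```text
clock: 21.5
position: [0.516, 0.0612, 0.1994]
tool_rot: [-2.487, 1.547, 2.245]
force: [-8.1, -1.2, 4.2]
finger_gap: 0.0255
```

```bash
python3 -c "
from h import *
pol2(); look('w21'); pol2()
"
```

```text
t 21.50 alpha 1.511 r 46.7 z 0.1994 psi+pi/2-alpha 0.080 Ft 7.99 Fr -1.68 Mz 0.125 Tscrew 0.498 gap 0.0255
   Tscrew2 0.464  tilt [-0.0151  0.0189]
t 21.55 alpha 1.496 r 46.8 z 0.1993 psi+pi/2-alpha 0.091 Ft 6.77 Fr -0.42 Mz 0.038 Tscrew 0.355 gap 0.0256
   Tscrew2 0.329  tilt [-0.0143  0.0193]
```

View pics/w21.png

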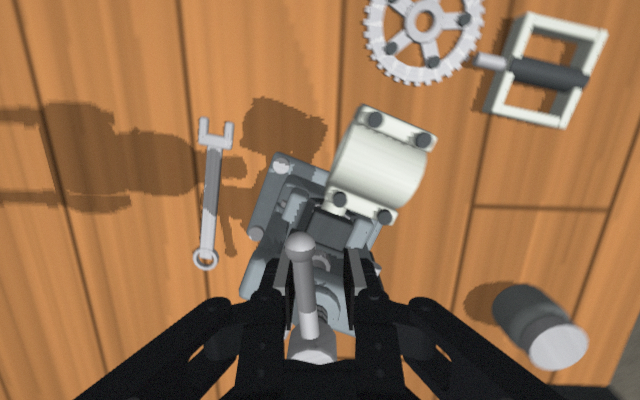

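{"fn": "jog_arm", "kwargs": {
  "targets": [0,9,2,0.09,0.006,0.012,30]
}}

```text
clock: 21.68
position: [0.5215, 0.0604, 0.1985]
tool_rot: [-2.642, 1.541, 1.997]
force: [-9.3, 2.1, 3.4]
finger_gap: 0.0257
```

```bash
python3 -c "
from h import *
pol2(); 
"
```

```text
t 21.68 alpha 1.392 r 46.5 z 0.1985 psi+pi/2-alpha 0.106 Ft 9.54 Fr 0.39 Mz 0.061 Tscrew 0.504 gap 0.0257
   Tscrew2 0.458  tilt [-0.0124  0.0273]
```

{"fn": "jog_arm", "kwargs": {
  "targets": [0,9,1.5,0.09,0.006,0.012,30]
}}

```text
clock: 21.8
position: [0.5259, 0.0593, 0.1975]
tool_rot: [-2.681, 1.535, 1.869]
force: [-9.9, 2.4, 5.9]
finger_gap: 0.0258
```

```bash
python3 -c "
from h import *
pol2(); 
"
```

```text
t 21.80 alpha 1.293 r 46.4 z 0.1975 psi+pi/2-alpha 0.115 Ft 10.15 Fr -0.40 Mz 0.112 Tscrew 0.583 gap 0.0258
   Tscrew2 0.521  tilt [-0.0105  0.0344]
```

```bash
python3 -c "
from h import *
look('w22'); pol2();st()
im=cv2.imread('pics/w22.png'); cv2.imwrite('pics/w22c.png',cv2.resize(im[220:370,240:400],None,fx=4,fy=4,interpolation=cv2.INTER_CUBIC))
"
```

```text
t 21.85 alpha 1.283 r 46.5 z 0.1974 psi+pi/2-alpha 0.123 Ft 8.28 Fr -0.14 Mz 0.042 Tscrew 0.427 gap 0.0258
   Tscrew2 0.376  tilt [-0.0099  0.0347]
t 21.85 p [0.5264 0.0592 0.1974] rot [-2.6993  1.5347  1.8477] F [-7.9753  2.2225  5.1206] T [0.3763 1.3899 0.0419] gap 0.0258
```

View pics/w22c.png

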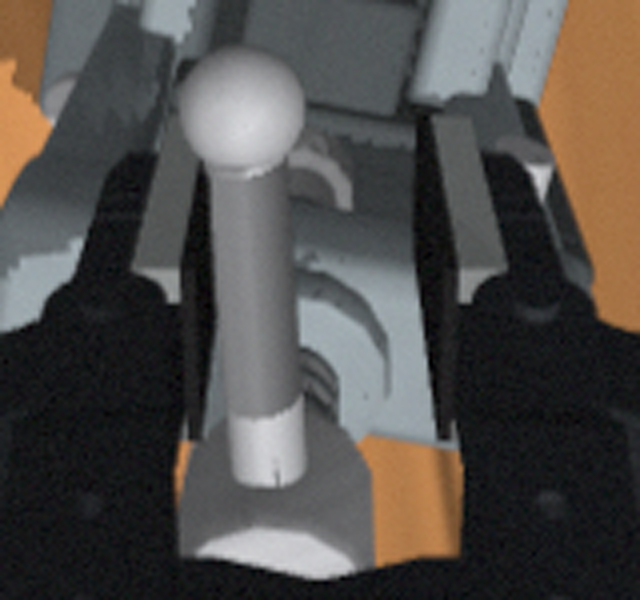

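```bash
python3 -c "
from h import *
barang('w22',(300.5,247));barang('w21',(300,246));barang('w20',(299,244))
"
```

```text
w22 ball polar 1.4656628340982407 0.06388641322163541
w21 ball polar 1.6804570487517947 0.06451618037879432
w20 ball polar 2.163207325468559 0.06506814037673504
```

{"fn": "jog_arm", "kwargs": {
  "targets": [0,-4,0,0,0,0,30,0,-3.5,0,0,0,0,30,0,0,0,0,0,0,30]
}}

```text
clock: 22.22
position: [0.5194, 0.061, 0.198]
tool_rot: [-2.801, 1.534, 1.751]
force: [0.3, 0.8, 0.2]
finger_gap: 0.0255
```

```bash
python3 -c "
from h import *
look('w23'); pol2();st()
"
```

```text
t 22.27 alpha 1.433 r 46.8 z 0.1981 psi+pi/2-alpha -0.023 Ft -0.18 Fr 0.01 Mz -0.029 Tscrew -0.038 gap 0.0255
   Tscrew2 -0.036  tilt [-0.0064  0.0362]
t 22.27 p [0.5196 0.061  0.1981] rot [-2.8054  1.534   1.7467] F [ 0.1792 -0.0161  0.7272] T [-0.0198 -0.022  -0.0291] gap 0.0255
```

View pics/w23.png

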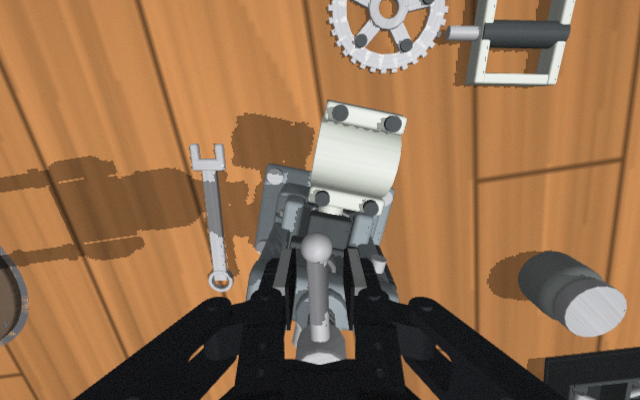

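```bash
python3 -c "
from h import *
p,R=pose()
plan([(p+[0,0,.04],R,20),(p+[0,0,.13],R),(V(0,.06,.325),down(-.34))],30)
"
```

```text
CALL -13.3, -0.2, -0.5, 0, 0, 0, 30, -13.3, -0.1, -0.4, 0, 0, 0, 30, -13.4, -0.2, -0.5, 0, 0, 0, 30, -45, -0.5, -1.6, 0, 0, 0, 30, -44.9, -0.6, -1.5, 0, 0, 0, 30, 1.7, 5.9, -6.1, 0.09, -0.017, 0.008, 30, 1.6, 5.4, -6.6, 0.09, -0.017, 0.007, 30
```

{"fn": "jog_arm", "kwargs": {
  "targets": [-13,0,-0.5,0,0,0,30,-13,0,-0.4,0,0,0,30,-13,0,-0.5,0,0,0,30,-45,-0.5,-1.6,0,0,0,30,-45,-0.5,-1.5,0,0,0,30,1.5,6,-6,0.09,-0.017,0.008,30,1.5,5.5,-6.5,0.09,-0.017,0.007,30,0,0,0,0,0,0,30]
}}

```text
clock: 23.28
position: [0.537, 0.0709, 0.3379]
tool_rot: [1.847, 1.559, -0.068]
force: [-0.4, 0.5, 0.9]
finger_gap: 0.0257
```

```bash
python3 -c "
from h import *
vision.get_image('top');vp();look('w24',['stem_eye']);vp()
T=np.load('pics/w24.npy')
for P in [V(.06,.045,.016),V(-.06,.045,.016)]: print(proj(T,P))
for th in (-.03,0,.03):
  print(th,[proj(T,V(.1*np.sin(th)+y*np.cos(th),.1,.085+.1*np.cos(th)-y*np.sin(th)))[0] for y in (-.023,.023)])
im=cv2.imread('pics/w24.png'); cv2.imwrite('pics/w24c.png',cv2.resize(im[100:220,255:375],None,fx=5,fy=5,interpolation=cv2.INTER_CUBIC)[:600])
im=vision.get_image('scene'); cv2.imwrite('pics/s4.png',cv2.resize(im[150:250,270:400],None,fx=6,fy=6,interpolation=cv2.INTER_CUBIC))
for c in ('scene','top'):
  if c=='top': vision.get_image('top')
  print(c,[(d['xyz'],(np.array(d['xyz'][:2])-C)@vx,(np.array(d['xyz'][:2])-C)@vy,d['score']) for d in finder.place_of(c,'stem_eye')])
"
```

```text
t 23.32 vx 3.5 vy 60.6 z 337.7 Fvx 0.20 Fvy 0.23 Fz 1.00 rot [ 1.8355  1.5599 -0.0799] gap 0.0258
stem_eye [0.548, 0.1083, 0.1599] 0.57
t 23.43 vx 3.1 vy 60.1 z 336.8 Fvx -0.19 Fvy -0.19 Fz -0.87 rot [ 1.8071  1.5614 -0.109 ] gap 0.0255
[353.3712 165.6656]
[277.0708 166.1961]
-0.03 [np.float64(287.8514200045984), np.float64(334.7840655568139)]
0 [np.float64(290.8413352619239), np.float64(337.8148237189104)]
0.03 [np.float64(293.8726207570687), np.float64(340.80423714543815)]
scene [([0.5501, 0.1129, 0.1634], np.float64(0.002005866000553962), np.float64(0.10497845732143249), 0.56)]
top []
```

View pics/w24c.png

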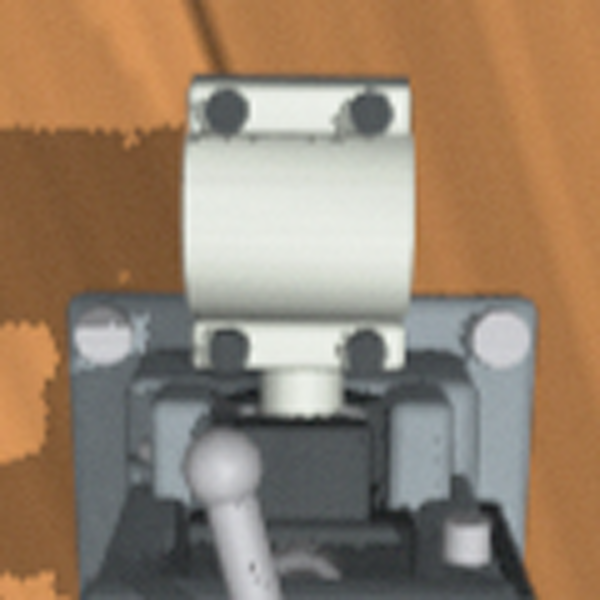

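View pics/s4.png

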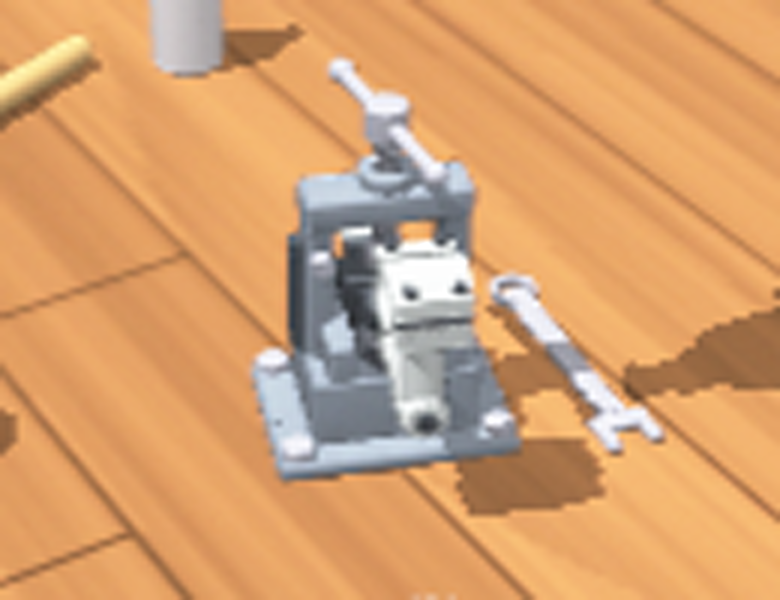

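```bash
python3 -c "
from h import *
st(); print(bot.hand_in())"
```

```text
t 23.62 p [0.536  0.0702 0.3361] rot [ 1.793   1.5622 -0.1241] F [ 0.3618 -0.372  -0.3556] T [ 0.0314  0.0125 -0.0163] gap 0.0258
the job is handed in; nothing more can be done
None
```

The stem now stands straight up and is clamped again, and I handed the job in at 23.6 s with the arm clear of everything.

- **Loosening:** I backed the screw off about 1.5 rad, which is less than a quarter turn.
- **Turning:** I first pushed the eye sideways with about 10 N, but it hardly moved, I think because it was catching on the finger. Pushed along its arc it turned freely with about 1 N, so no push I read came near the 15 N limit.
- **Tightening:** I tightened until the bar was about 0.23 rad beyond where it started.

**Last checks**
- **Stem angle:** the wrist picture taken after tightening, measured against the base bolts, puts the stem within about 0.01 rad of upright. The network's eye positions suggested up to about 0.03 rad, which is within their error.
- **Clamping force:** the last push while the bar still moved read about 10.1 N, at about 57 mm from the screw. The force readings put the torque at about 0.55 N m. The wrist moment gave 0.52 or 0.58 N m, depending on how it is corrected for tool tilt. Single readings scatter by about 0.03 N m, so these disagree slightly, but all lie between the 0.44 and 0.62 N m limits.
- **Lengthwise position:** I saw no shift, but checked it only by eye and with the network's eye position, which is good to about 4 mm. The final top-camera search for the eye found nothing.
- **Other things on the bench:** I didn't touch any of them.

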